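# Take the filter out of the bench dust extractor

### The job

The dust extractor's filter is due for cleaning. Pick up the flat pry blade, put its tip into the notch under the end of the snap-fit cover and lever the cover loose, keeping your fingers off the cover until it has popped, then lay the blade back down flat on the bench. Lift the loose cover off by its rib and set it down flat on the bench, rib up, then take the filter cartridge out and lay it flat in the wooden tray, without dropping the cover or the cartridge and without disturbing the glue bottle, the wood offcut and the sanding sleeve.

Things in the scene. Friction and masses are not known exactly. Their poses are not given: they have to be found in the camera images.
- notch (a point): Middle of the pry notch in the extractor's end wall (outer face), 110 mm above the bench; the notch goes through the 6 mm wall, 30 mm wide (y), 10 mm high: floor 5 mm below the point, cover's underside 5 mm above. In front of it a dark 36 mm wide ledge, the fulcrum, stands out 10 mm, level with its floor. Axes: +x level into the extractor along its length, z up. 45 mm in +x are free.
- unit_floor (a point): Middle of the inner floor of the grey dust extractor, a fixed box 180 (x) x 130 (y) mm, rim 115 mm above the bench, walls 6 mm, vents on its sides. The point is 70 mm above the bench; axes as notch, which is 90 mm away in -x and 40 mm up. The space inside is 168 x 118 mm, open at the top under the cover.
- cover_edge (a point): Snap-fit cover: middle of the lower edge at its notch end, 5 mm above the notch point while latched; axes as cover_grip. Two hidden sprung catches in the side walls, 30 mm in from this end, hold it: about 10 N up here frees it once this edge has risen about 7 mm. It then jumps and stays propped, this edge about 11 mm above the rim, far end on the rim. Pressing it down hard latches it again.
- cover_grip (a point): Grip rib on top of the off-white plastic cover (plate 180 x 130 x 5 mm, about 0.22 kg). Rib 90 (x) x 18 (y) x 32 mm high; the point is on its middle, 21 mm above the plate's top, 11 mm below the rib's top. Axes: +x along the cover away from its notch end, z up. Four lugs reach 16 mm below the plate and fit inside the walls: lift it straight up. Set down, it stands on them, this point 42 mm up.
- filter_center (a point): Centre of the filter cartridge, a pleated paper block in a black frame, 100 (x) x 36 (y) x 40 (z) mm, about 0.12 kg, loose on the extractor's inner floor beneath the cover, lying roughly along the extractor's length; the point is then 90 mm above the bench, 8 to 26 mm beyond the middle in +x, the top 5 mm below the rim.
- blade_grip (a point): Flat pry blade lying on the bench, 0.16 kg: wooden handle 100 mm long, 26 mm wide and 26 mm high, in front of it a flat steel blade 100 mm long, 20 mm wide, 4 mm thick, its underside level with the handle's. The point is in the handle, 30 mm behind its front end, 14 mm above the underside. Axes: +x towards the blade's tip, z up.
- blade_tip (a point): Middle of the pry blade's tip end, 130 mm in +x and 12 mm down from blade_grip, 2 mm above the underside; axes as blade_grip.
- tray_in (a point): Fixed open wooden tray, 180 (x) x 130 (y) mm outside, 35 mm high, walls and floor 6 mm; the point is the middle of its inner floor, 6 mm above the bench; x along its length, z up.
- glue: White plastic glue bottle standing on the bench, 60 mm across, 160 mm high; origin at the middle of its foot. Leave alone.
- offcut: Wood offcut lying on the bench, 60 (x) x 140 (y) x 38 mm; origin at the middle of its underside. Leave alone.
- sleeve: Brown sanding sleeve standing on the bench, a tube 52 mm across and 115 mm high; origin at the middle of its foot. Leave alone.
Mind the look-alikes: they are no part of the job. What is shaped like the part that bears blade_grip but blue is not meant.

How it is judged:
By the outcome, as a careful person would: the job done as asked, in the order asked, and still so for the second after the job is handed in, with the robot touching nothing.
It also fails if it takes over 72 s, if anything falls off the work surface, if the arm or the gripper's body presses on something with over 40 N, if the wrist force passes 120 N, or if a joint passes its speed limit or range.

### The arm

A 6-joint arm with a two-finger parallel gripper is mounted at the origin on the work surface. World frame = base frame: x ahead of the robot, y to its left, z up, the work surface at z = 0. Lengths are in mm, angles in degrees, forces in N, time in s.
With the tool pointing down it reaches from about 350 to 850 mm from the base axis. Payload 8.1 kg.
Tool frame: the origin (TCP) lies on the mounting face of the last link; the fingertips stand 173 mm ahead of it and the grasp point (between the pads) lies 155 mm ahead of it; z points along the fingers, y is the direction in which the jaws open and shut (so a half turn about z gives the same grasp; the last joint's range is limited). The gripper opens to 85 mm and grips with 20 to 120 N. Pads are 22 mm wide; open, the fingers measure 114 mm over their backs; the gripper's body (76 mm by 85 mm) begins 54 mm behind the grasp point. The pads swing forward as they close: fully open they stand 13 mm farther back than shut.
Start: joints at [-69.866, 7.471, 85.268, -0, 87.261, -4.893], TCP at [253.845, -543.663, 404.692] pointing down, gripper open.
Joint ranges: [-169.43, 169.43], [-51.17, 129.36], [1.28, 143.12], [-76.62, 256.62], [0, 156.53], [-152.29, 152.29]. Speed limits (degrees/s): [136.94, 136.94, 159.86, 180, 180, 180].

### API

Orientations are given as [roll, pitch, yaw] about the fixed x, y, z axes, in that order (R = Rz(yaw) Ry(pitch) Rx(roll)).
In Python, from bench import * gives the robot as it stands.
- The arm moves only by the tool arm_command, never from a script. Its argument "plan" is a list of rows, each an object of numbers: "jaw": the closure, from 0 (fully open) to 1 (shut); "dx", "dy", "dz": the shift along the tool's x, y, z in mm; "wx", "wy", "wz": the turn, a rotation vector about the tool's x, y, z in rad. A call has 1 to 12 rows; each row is the pose to reach, as a shift and turn from the pose commanded when the call began, along the tool's axes at that moment; what a row does not reach only later rows make up. A row lasts 1/10 s, in which the tool goes at most 50 mm and 8.59 degrees, less where a joint would pass 70% of its speed; a pose out of reach is approached as far as the arm can. A call with a gripper value outside its range is refused whole. The fingers move at their own pace and stop on an object; "squeeze" is the grip in N (left out, the last holds). Time passes only in rows, so rows that repeat a pose let the fingers close. It gives the time, the measured TCP pose, the force and the opening at its end, in the units of the state.
- sense(): the state, without advancing time (a new reading comes with each control period).
- snapshot(name): name is "scene" or "top"; returns a dict with "pixels" (400x640x3 uint8, red, green, blue), "fx", "fy", "cx", "cy" (pixels), "extrinsics" (4x4, takes a point from camera to world coordinates). Camera axes: x right, y up, looking along -z (the intrinsics and any distortion apply to the point x, -y, -z); pixel columns grow to the right and rows downward; lengths in mm; the calibration is good to about 2 mm. A picture is of the moment at which its call begins. There is no depth.
- hand_in(): hands the job in, once; it reports no verdict.
Trained networks look in the newest picture that a camera, given by its name, has taken for a name from the list of things; names that differ only in an ending like _2 or _b are one class to them, and where a whole thing is asked for, a point or a joint stands for the part that bears it (a point fixed in the world has none). Each returns a list of dicts, best first, with "score" (0 to 1); they miss things now and then, are a little off and sometimes report something else, mostly with a low value. They report only what shows in the picture. A call takes as long as a camera call. They do not tell look-alikes from the thing itself.
- recognise(camera, target): "box" ([left, top, width, height] in pixels, round what is visible of it).
- pinpoint(camera, target): "pixel" ([column, row] in pixels: a listed point, or the origin of a listed thing).
The state is a dict: "time": time; "joint_pos": joint angles; "qd": joint speeds; "joint_efforts": joint torques, N m; "tool_pos": TCP position; "tcp_rot": TCP orientation; "ft_force": force on the tool from outside, world axes, zero at the start; "wrist_torque": the same for the moment, N m; "finger_gap": finger opening in mm.
Only numpy, scipy, OpenCV 4.12 (cv2) and the standard library are available. Lean on these libraries where they do the work, as an engineer would, in place of code of your own. Each camera call takes 0.05 s, during which the arm holds its last target.

## Working session

There is one attempt and no reset: what is moved stays moved. The work goes in short steps, Python scripts to look and compute and a tool call to move; the robot and the scene stay as the last step left them, time stands still between calls to the robot, and variables do not carry over. Pictures are saved under pics/ and viewed, and the job is handed in when it is done.

Besides the shell and the picture viewer there is one more tool, called as name([rows], argument=value, ...), one row to a line, values as JSON. arm_command: Moves the arm, as the interface text tells. Its arguments: {"type":"object","properties":{"plan":{"type":"array"},"squeeze":{"type":"number"}},"required":["plan"]}

```bash
ls; mkdir -p pics
python3 - <<'E'
from bench import *
import cv2,numpy as np
print(sense())
for c in ["scene","top"]:
    s=snapshot(c); cv2.imwrite(f"pics/{c}0.png",s["pixels"][:,:,::-1])
    print(c,s["fx"],s["fy"],s["cx"],s["cy"],np.round(s["extrinsics"],3).tolist(),[k for k in s])
    for t in ["notch","unit_floor","cover_edge","cover_grip","blade_grip","blade_tip","tray_in","glue","offcut","sleeve"]:
        try: print(c,t,[(np.round(d["pixel"],1).tolist(),round(d["score"],2)) for d in pinpoint(c,t)])
        except Exception as e: print(t,e)
E
```

```text
pics
{'time': 0.0, 'joint_pos': array([-6.98669173e+01,  7.51292954e+00,  8.53291765e+01,  1.26633429e-04,
        8.72615621e+01, -4.89325803e+00]), 'qd': array([-0.00129139,  0.04214836, -0.08315527, -0.05042733,  0.05321927,
       -0.0342863 ]), 'joint_efforts': array([-5.81882687e-04, -5.69396853e+01, -5.00550091e+01, -3.13244709e-04,
        1.49967842e-02, -2.86931801e-06]), 'tool_pos': array([ 253.75946798, -543.44051406,  403.66784345]), 'tcp_rot': array([-1.79896721e+02, -8.96886581e-03,  2.50263265e+01]), 'ft_force': array([-0.13325165, -0.74576636,  0.29109107]), 'wrist_torque': array([0.06000947, 0.02591692, 0.03331545]), 'finger_gap': 85.76338285890075}
scene 381.91791928273636 381.91791928273636 314.59782523807144 204.82920721508532 [[0.485, -0.742, 0.464, 1217.819], [0.874, 0.413, -0.255, -444.555], [-0.002, 0.529, 0.849, 1194.428], [0.0, 0.0, 0.0, 1.0]] ['pixels', 'fx', 'fy', 'cx', 'cy', 'extrinsics']
scene notch [([325.3, 166.6], 0.95)]
scene unit_floor [([351.2, 171.0], 0.88)]
scene cover_edge [([329.2, 167.1], 0.78)]
scene cover_grip [([353.1, 158.9], 0.58)]
scene
[... 370 characters left out ...]
), ([257.5, 200.3], 0.19)]
top 449.63292791571723 449.63292791571723 318.974176809019 195.24034327057637 [[-0.007, 0.993, -0.12, 434.578], [-1.0, -0.008, -0.01, -103.041], [-0.011, 0.119, 0.993, 1665.32], [0.0, 0.0, 0.0, 1.0]] ['pixels', 'fx', 'fy', 'cx', 'cy', 'extrinsics']
top notch [([296.5, 227.9], 0.61)]
top unit_floor []
top cover_edge [([295.8, 230.0], 0.57)]
top cover_grip [([272.0, 216.8], 0.72)]
top blade_grip [([458.2, 217.0], 0.88), ([402.1, 234.2], 0.7)]
top blade_tip [([480.2, 249.3], 0.95), ([367.7, 245.2], 0.55)]
top tray_in [([190.2, 237.6], 0.85)]
top glue [([228.3, 178.7], 0.73), ([294.9, 225.5], 0.4)]
top offcut [([327.8, 164.2], 0.78)]
top sleeve [([396.2, 185.6], 0.53)]
```

Run:
```python
import cv2
a=cv2.imread("pics/scene0.png");b=cv2.imread("pics/top0.png")
cv2.imwrite("pics/s1.png",cv2.resize(a[110:310,130:470],None,fx=2.35,fy=2.35,interpolation=3))
cv2.imwrite("pics/t1.png",cv2.resize(b[110:310,150:520],None,fx=2.15,fy=2.15,interpolation=3))
```

```text
(no output)
```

View pics/s1.png

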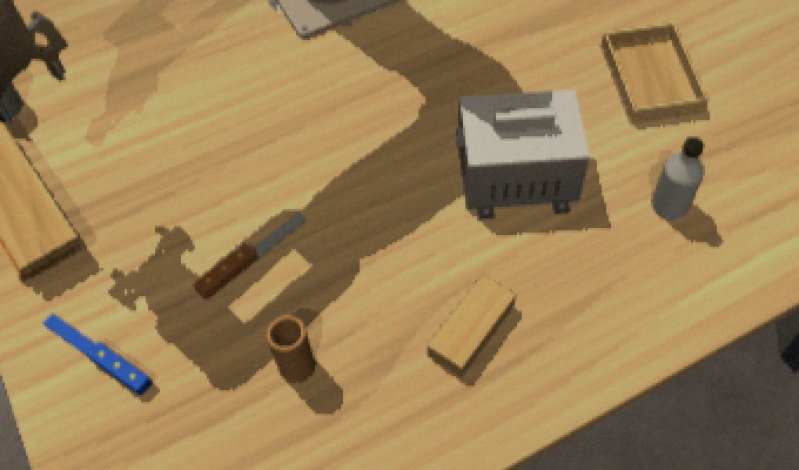

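View pics/t1.png

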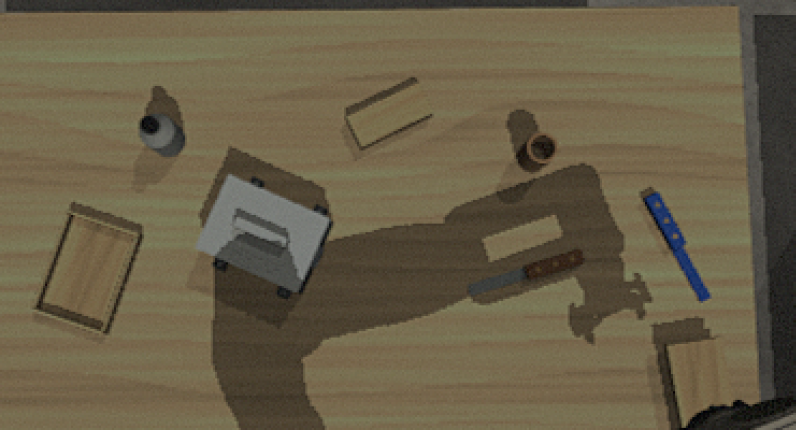

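Two blade candidates show. The brown-handled one, at scene (232,221) and top (402,234), fits the description. The blue one, at scene (176,262) and top (458,217), is the look-alike. I'll confirm in a crop and measure.

```bash
cat > h.py <<'E'
from bench import *
import cv2,numpy as np
from scipy.spatial.transform import Rotation as R
from scipy.optimize import least_squares
def cam(s): return dict(f=np.array([s["fx"],s["fy"]]),c=np.array([s["cx"],s["cy"]]),E=np.array(s["extrinsics"]))
def ray(k,px):
    u=(np.array(px)-k["c"])/k["f"]; d=k["E"][:3,:3]@np.array([u[0],-u[1],-1]); return k["E"][:3,3],d
def atz(k,px,z):
    o,d=ray(k,px); return o+d*(z-o[2])/d[2]
def proj(k,P):
    P=np.atleast_2d(P); q=(P-k["E"][:3,3])@k["E"][:3,:3]; return k["c"]+k["f"]*np.c_[q[:,0]/-q[:,2],-q[:,1]/-q[:,2]]
def tri(k1,p1,k2,p2):
    A=[];b=[]
    for k,p in((k1,p1),(k2,p2)):
        o,d=ray(k,p);d/=np.linalg.norm(d);M=np.eye(3)-np.outer(d,d);A.append(M);b.append(M@o)
    return np.linalg.lstsq(np.vstack(A),np.hstack(b),rcond=None)[0]
E
python3 - <<'E'
from h import *
import pickle
K={}
for c in ["scene","top"]:
    s=snapshot(c);K[c]=cam(s)
    im=s["pixels"][:,:,::-1]
    if c=="top": cv2.imwrite("pics/tblade.png",cv2.resize(im[190:280,350:500],None,fx=5,fy=5,interpolation=3)); cv2.imwrite("pics/tunit.png",cv2.resize(im[170:270,220:330],None,fx=6,fy=6,interpolation=3))
pickle.dump(K,open("K.pkl","wb"))
S,T=K["scene"],K["top"]
for n,z,ps,pt in [("notch",110,(325.3,166.6),(296.5,227.9)),("cedge",115,(329.2,167.1),(295.8,230)),("cgrip",141,(353.1,158.9),(272,216.8)),("bgrip",14,(231.9,221.4),(402.1,234.2)),("btip",2,(258.8,199.8),(367.7,245.2)),("tray",6,(408.2,138),(190.2,237.6)),("glue",0,(414.1,196.8),(228.3,178.7)),("offcut",0,(331,248.9),(327.8,164.2)),("sleeve",0,(256.5,266.3),(396.2,185.6)),("ufloor",70,(351.2,171),(272,216.8))]:
    print(n,atz(S,ps,z).round(1),atz(T,pt,z).round(1),"tri",tri(S,ps,T,pt).round(1))
E
```

```text
notch [503.4  -7.4 110. ] [508.8  -8.7 110. ] tri [508.2  -9.7 117. ]
cedge [515.4   1.6 115. ] [501.4  -6.6 115. ] tri [5.050e+02 2.000e-01 1.032e+02]
cgrip [541.9  82.3 141. ] [545.6  72.7 141. ] tri [546.5  74.6 150.3]
bgrip [ 490.9 -379.9   14. ] [ 487.7 -388.9   14. ] tri [ 489.2 -384.3   14.5]
btip [ 446.5 -256.6    2. ] [ 448.7 -263.8    2. ] tri [ 449.7 -260.4    8.9]
tray [472.6 406.    6. ] [480.9 389.8   6. ] tri [482.7 388.2  24.7]
glue [715.  255.9   0. ] [700.4 254.1   0. ] tri [705.7 261.8 -17.6]
offcut [ 748.9 -123.     0. ] [ 752.5 -120.     0. ] tri [ 750.9 -121.9    3.1]
sleeve [ 682.9 -373.5    0. ] [ 669.1 -374.5    0. ] tri [ 672.9 -375.   -19.8]
ufloor [540.9  81.7  70. ] [550.8  80.9  70. ] tri [549.   77.8  82.2]
```

View pics/tblade.png

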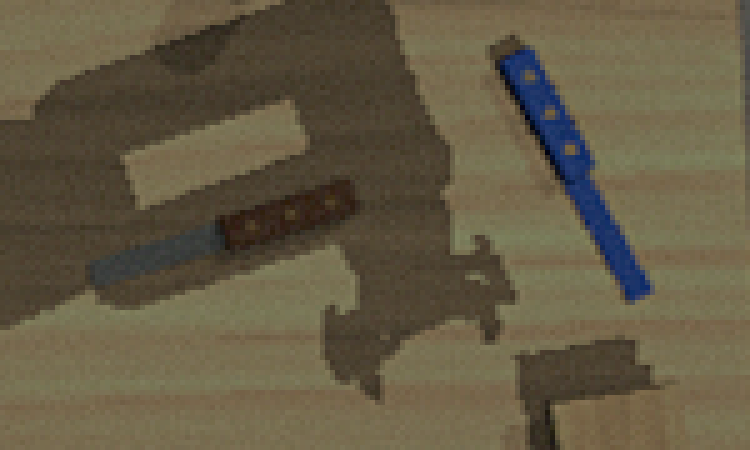

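View pics/tunit.png

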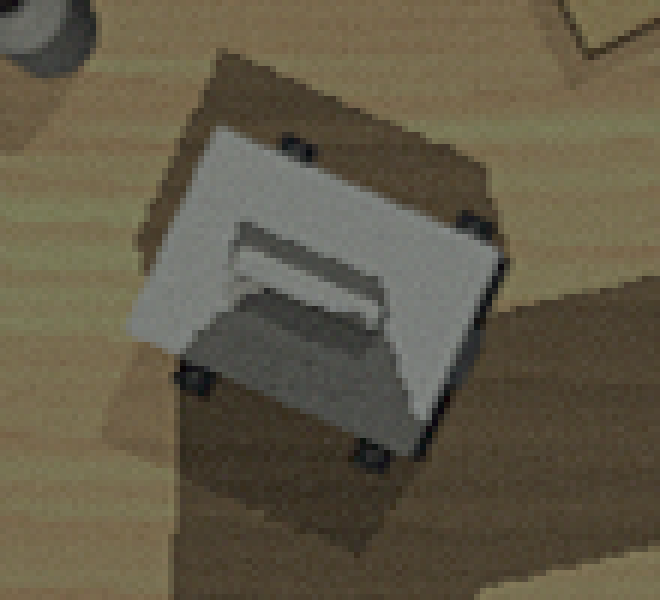

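The crop confirms that the brown-handled blade (steel blade, wooden handle) is the one wanted. The blue one to its right is the look-alike. The notch end of the extractor is its dark wall, around top px (299,229). Next I'll refine the unit's pose in the scene view.

Run:
```python
from h import *
a=cv2.imread("pics/scene0.png")
cv2.imwrite("pics/sunit.png",cv2.resize(a[145:205,320:385],None,fx=10,fy=10,interpolation=3))
cv2.imwrite("pics/sblade.png",cv2.resize(a[190:245,205:270],None,fx=10,fy=10,interpolation=3))
b=cv2.imread("pics/top0.png")
cv2.imwrite("pics/ttray.png",cv2.resize(b[195:275,160:225],None,fx=7,fy=7,interpolation=3))
```

```text
(no output)
```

View pics/sunit.png

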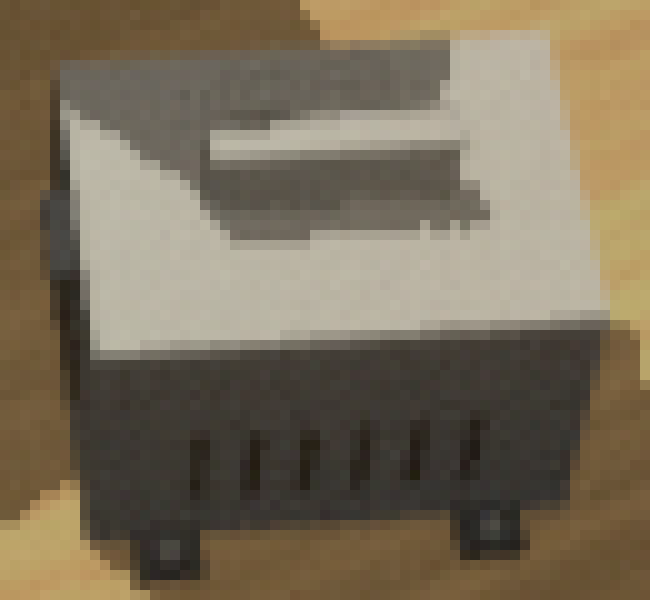

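View pics/sblade.png

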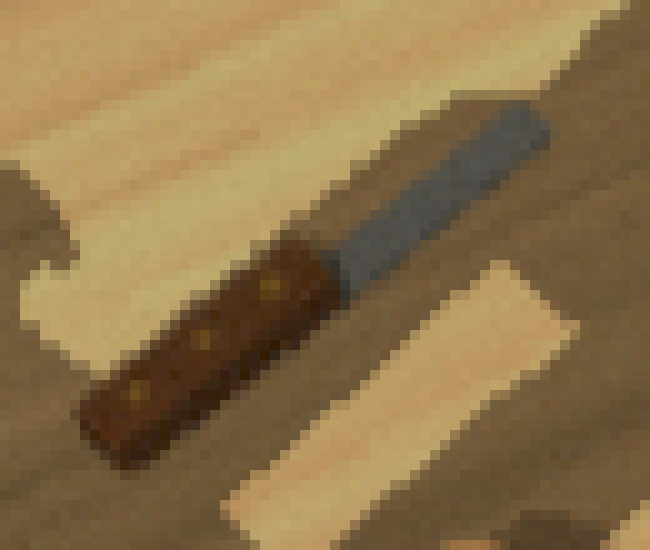

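View pics/ttray.png

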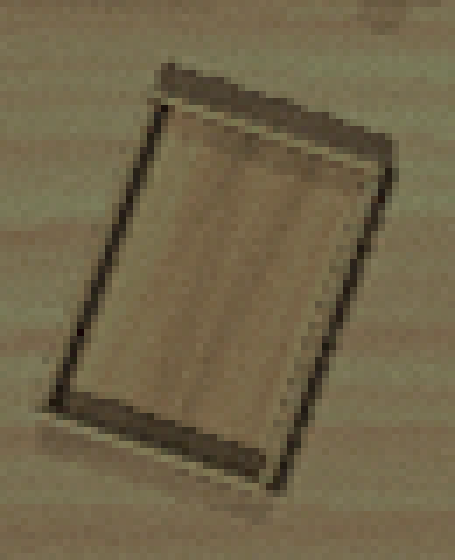

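```bash
cat > fit.py <<'E'
from h import *
import pickle
K=pickle.load(open("K.pkl","rb"));S,T=K["scene"],K["top"]
def un(p,s,o): return (np.array(p,float)+.5)/s-.5+np.array(o)
def fit(obs,x0):
    # obs: list (cam, local xyz(abs z), px)
    def f(x,o=obs):
        c,s=np.cos(x[2]),np.sin(x[2]);r=[]
        for k,l,p in o:
            P=[x[0]+c*l[0]-s*l[1],x[1]+s*l[0]+c*l[1],l[2]]
            r+=list((proj(k,P)[0]-p))
        return np.array(r)
    q=least_squares(f,x0);return q.x,f(q.x).reshape(-1,2)
E
python3 - <<'E'
from fit import *
def rep(n,so,to,x0):
    for nm,o in(("S",so),("T",to),("both",so+to)):
        if len(o)<2: continue
        x,r=fit(o,x0);print(n,nm,x[:2].round(1),np.degrees(x[2]).round(2),"res",r.round(1).tolist() if nm!="both" else np.sqrt((r**2).mean()).round(2))
L=[(-90,65,120),(90,65,120),(90,-65,120),(-90,-65,120)]
so=[(S,l,un(p,10,(320,145))) for l,p in zip(L,[(60,62),(548,32),(608,318),(90,352)])]
to=[(T,l,un(p,6,(220,170))) for l,p in zip(L,[(413,457),(128,333),(218,127),(500,250)])]
rep("unit",so,to,[546,75,1.15])
so=[(S,l,un(p,10,(205,190))) for l,p in [((130,10,4),(522,100)),((130,-10,4),(550,132)),((-70,13,26),(80,408)),((30,13,26),(285,235))]]
to=[(T,l,un(p,5,(350,190))) for l,p in [((130,-10,4),(88,263)),((130,10,4),(97,288)),((-70,-13,26),(350,178)),((-70,13,26),(358,212)),((30,-13,26),(217,217)),((30,13,26),(226,250))]]
rep("blade",so,to,[489,-384,1.88])
# tray outer top corners z=35 ; tray long axis
to=[(T,l,un(p,7,(160,195))) for l,p in [((90,65,35),(155,100)),((90,-65,35),(392,172)),((-90,65,35),(45,408)),((-90,-65,35),(278,488))]]
rep("tray",[],to,[480,390,0])
E
```

```text
unit S [543.7  79.5] 65.29 res [[-0.2, -0.1], [0.1, 0.0], [-0.0, 0.1], [0.2, -0.1]]
unit T [542.7  75.1] 66.46 res [[-0.1, 0.1], [-0.4, 0.1], [-0.0, -0.0], [0.5, -0.2]]
unit both [543.3  77.1] 65.97 res 0.53
blade S [ 490.4 -385.4] 107.46 res [[-0.4, -0.1], [0.4, -0.2], [-0.8, 0.5], [0.9, -0.3]]
blade T [ 487.8 -387.3] 106.66 res [[-0.6, -0.1], [-0.7, 0.1], [-0.2, -0.2], [0.5, -0.2], [0.2, 0.1], [0.7, 0.3]]
blade both [ 488.6 -386.6] 106.8 res 0.52
tray T [485.4 379.6] -18.27 res [[0.6, -1.8], [0.2, -1.2], [-0.7, 1.5], [-0.1, 1.3]]
tray both [485.4 379.6] -18.27 res 1.08
```

```bash
cat >> h.py <<'E'
def pose(ps=None):
    s=sense();return np.array(s["tool_pos"]),R.from_euler("xyz",s["tcp_rot"],degrees=True),s
def down(psi,tilt=0): return R.from_euler("z",psi,degrees=True)*R.from_euler("x",180,degrees=True)*R.from_euler("y",tilt,degrees=True)
def delta(p,Rt,base=None):
    p0,R0,s=pose() if base is None else base
    d=R0.inv().apply(np.array(p,float)-p0);w=(R0.inv()*Rt).as_rotvec()
    print("d",d.round(1),"w",w.round(4),"rows",round(max(np.linalg.norm(d)/50,np.degrees(np.linalg.norm(w))/8.59),1))
E
python3 - <<'E'
from h import *
delta([488.6,-386.6,260],down(107))
E
```

```text
d [279.1 -43.  144.7] w [ 0.      0.     -1.4307] rows 9.5
```

arm_command([
  {"jaw": 0.2,"dx": 279,"dy": -43,"dz": 145,"wz": -1.431},
  {"jaw": 0.2,"dx": 279,"dy": -43,"dz": 145,"wz": -1.431},
  {"jaw": 0.2,"dx": 279,"dy": -43,"dz": 145,"wz": -1.431},
  {"jaw": 0.2,"dx": 279,"dy": -43,"dz": 145,"wz": -1.431},
  {"jaw": 0.2,"dx": 279,"dy": -43,"dz": 145,"wz": -1.431},
  {"jaw": 0.2,"dx": 279,"dy": -43,"dz": 145,"wz": -1.431},
  {"jaw": 0.2,"dx": 279,"dy": -43,"dz": 145,"wz": -1.431},
  {"jaw": 0.2,"dx": 279,"dy": -43,"dz": 145,"wz": -1.431},
  {"jaw": 0.2,"dx": 279,"dy": -43,"dz": 145,"wz": -1.431},
  {"jaw": 0.2,"dx": 279,"dy": -43,"dz": 145,"wz": -1.431},
  {"jaw": 0.2,"dx": 279,"dy": -43,"dz": 145,"wz": -1.431},
  {"jaw": 0.2,"dx": 279,"dy": -43,"dz": 145,"wz": -1.431},
])

```text
invalid input
```

arm_command([
  {"jaw": 0.2,"dx": 279,"dy": -43,"dz": 145,"wx": 0,"wy": 0,"wz": -1.431},
  {"jaw": 0.2,"dx": 279,"dy": -43,"dz": 145,"wx": 0,"wy": 0,"wz": -1.431},
  {"jaw": 0.2,"dx": 279,"dy": -43,"dz": 145,"wx": 0,"wy": 0,"wz": -1.431},
  {"jaw": 0.2,"dx": 279,"dy": -43,"dz": 145,"wx": 0,"wy": 0,"wz": -1.431},
  {"jaw": 0.2,"dx": 279,"dy": -43,"dz": 145,"wx": 0,"wy": 0,"wz": -1.431},
  {"jaw": 0.2,"dx": 279,"dy": -43,"dz": 145,"wx": 0,"wy": 0,"wz": -1.431},
  {"jaw": 0.2,"dx": 279,"dy": -43,"dz": 145,"wx": 0,"wy": 0,"wz": -1.431},
  {"jaw": 0.2,"dx": 279,"dy": -43,"dz": 145,"wx": 0,"wy": 0,"wz": -1.431},
  {"jaw": 0.2,"dx": 279,"dy": -43,"dz": 145,"wx": 0,"wy": 0,"wz": -1.431},
  {"jaw": 0.2,"dx": 279,"dy": -43,"dz": 145,"wx": 0,"wy": 0,"wz": -1.431},
  {"jaw": 0.2,"dx": 279,"dy": -43,"dz": 145,"wx": 0,"wy": 0,"wz": -1.431},
  {"jaw": 0.2,"dx": 279,"dy": -43,"dz": 145,"wx": 0,"wy": 0,"wz": -1.431},
])

```text
time: 2.4
tool_pos: [488.5, -386.7, 259.7]
tcp_rot: [180.0, 0.0, 106.9]
ft_force: [0.5, 0.1, -0.5]
finger_gap: 68.0
```

Run:
```python
from h import *
s=snapshot("scene");a=s["pixels"][:,:,::-1];cv2.imwrite("pics/s2.png",cv2.resize(a[150:260,180:310],None,fx=5,fy=5,interpolation=3))
s=snapshot("top");a=s["pixels"][:,:,::-1];cv2.imwrite("pics/t2.png",cv2.resize(a[190:300,340:470],None,fx=5,fy=5,interpolation=3))
```

```text
(no output)
```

View pics/s2.png

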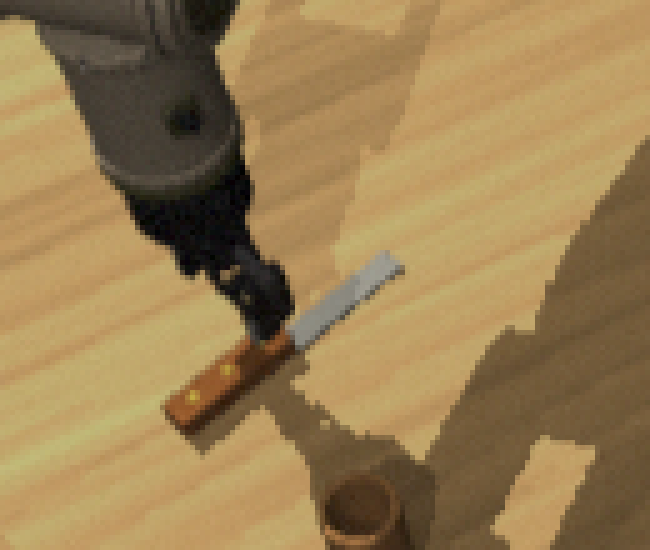

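View pics/t2.png

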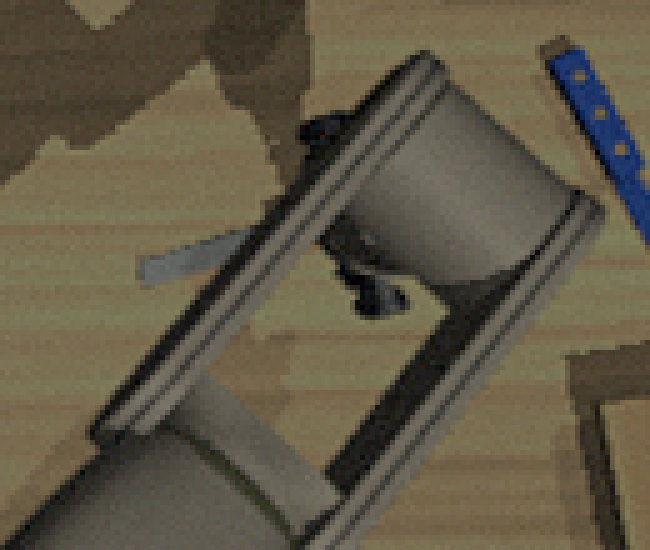

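The scene view shows the fingers lined up across the brown handle, at crop (265,340). I'll descend and close on it.

arm_command([
  {"jaw": 0.2,"dx": 0,"dy": 0,"dz": 40,"wx": 0,"wy": 0,"wz": 0},
  {"jaw": 0.2,"dx": 0,"dy": 0,"dz": 70,"wx": 0,"wy": 0,"wz": 0},
  {"jaw": 0.2,"dx": 0,"dy": 0,"dz": 83,"wx": 0,"wy": 0,"wz": 0},
  {"jaw": 0.2,"dx": 0,"dy": 0,"dz": 83,"wx": 0,"wy": 0,"wz": 0},
  {"jaw": 0.6,"dx": 0,"dy": 0,"dz": 83,"wx": 0,"wy": 0,"wz": 0},
  {"jaw": 1,"dx": 0,"dy": 0,"dz": 83,"wx": 0,"wy": 0,"wz": 0},
  {"jaw": 1,"dx": 0,"dy": 0,"dz": 83,"wx": 0,"wy": 0,"wz": 0},
  {"jaw": 1,"dx": 0,"dy": 0,"dz": 83,"wx": 0,"wy": 0,"wz": 0},
  {"jaw": 1,"dx": 0,"dy": 0,"dz": 83,"wx": 0,"wy": 0,"wz": 0},
  {"jaw": 1,"dx": 0,"dy": 0,"dz": 83,"wx": 0,"wy": 0,"wz": 0},
], squeeze=80)

```text
time: 3.5
tool_pos: [489.4, -387.5, 179.1]
tcp_rot: [179.9, 0.2, 107.0]
ft_force: [-0.4, 1.1, 8.1]
finger_gap: 24.1
```

arm_command([
  {"jaw": 1,"dx": 0,"dy": 0,"dz": 0,"wx": 0,"wy": 0,"wz": 0},
  {"jaw": 1,"dx": 0,"dy": 0,"dz": 0,"wx": 0,"wy": 0,"wz": 0},
])

```text
time: 3.7
tool_pos: [489.4, -387.5, 179.1]
tcp_rot: [179.9, 0.2, 107.0]
ft_force: [0.5, 0.4, 7.1]
finger_gap: 24.2
```

arm_command([
  {"jaw": 1,"dx": 0,"dy": 0,"dz": -20,"wx": 0,"wy": 0,"wz": 0},
  {"jaw": 1,"dx": 0,"dy": 0,"dz": -60,"wx": 0,"wy": 0,"wz": 0},
  {"jaw": 1,"dx": 0,"dy": 0,"dz": -100,"wx": 0,"wy": 0,"wz": 0},
  {"jaw": 1,"dx": 0,"dy": 0,"dz": -140,"wx": 0,"wy": 0,"wz": 0},
  {"jaw": 1,"dx": 0,"dy": 0,"dz": -140,"wx": 0,"wy": 0,"wz": 0},
  {"jaw": 1,"dx": 0,"dy": 0,"dz": -140,"wx": 0,"wy": 0,"wz": 0},
])

```text
time: 4.3
tool_pos: [488.8, -387.0, 318.8]
tcp_rot: [179.9, 0.2, 107.0]
ft_force: [0.8, 0.5, -1.6]
finger_gap: 24.5
```

Run:
```python
from h import *
print(sense()["tool_pos"],sense()["ft_force"])
s=snapshot("scene");a=s["pixels"][:,:,::-1];cv2.imwrite("pics/s3.png",cv2.resize(a[120:260,170:310],None,fx=4.2,fy=4.2,interpolation=3))
for t in["blade_tip","blade_grip"]: print([(d["pixel"],d["score"]) for d in pinpoint("scene",t)])
s=snapshot("top");a=s["pixels"][:,:,::-1];cv2.imwrite("pics/t3.png",cv2.resize(a[190:300,340:470],None,fx=5,fy=5,interpolation=3))
for t in["blade_tip","blade_grip"]: print([(d["pixel"],d["score"]) for d in pinpoint("top",t)])
```

```text
[ 488.83017042 -387.00115403  318.76811763] [ 0.83629682  0.45451479 -1.60228801]
[([253.2, 177.9], 0.84), ([153.8, 244.8], 0.7)]
[([224.9, 200.5], 0.83), ([178.1, 266.5], 0.56)]
[([482.3, 247.7], 0.65), ([369.5, 246.8], 0.54)]
[([456.7, 217.8], 0.56)]
```

View pics/s3.png

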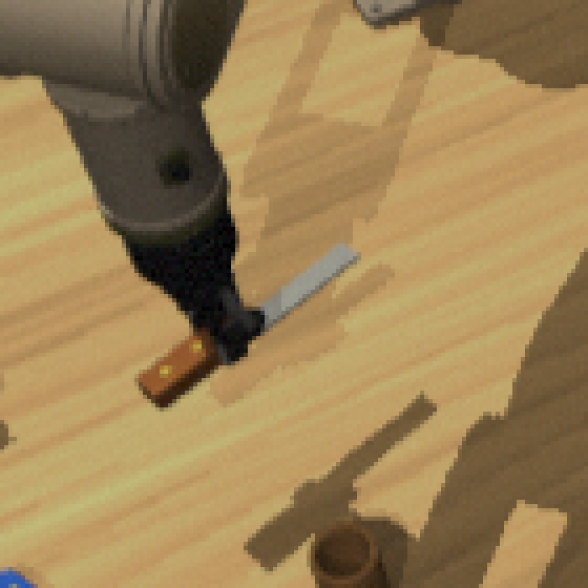

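View pics/t3.png

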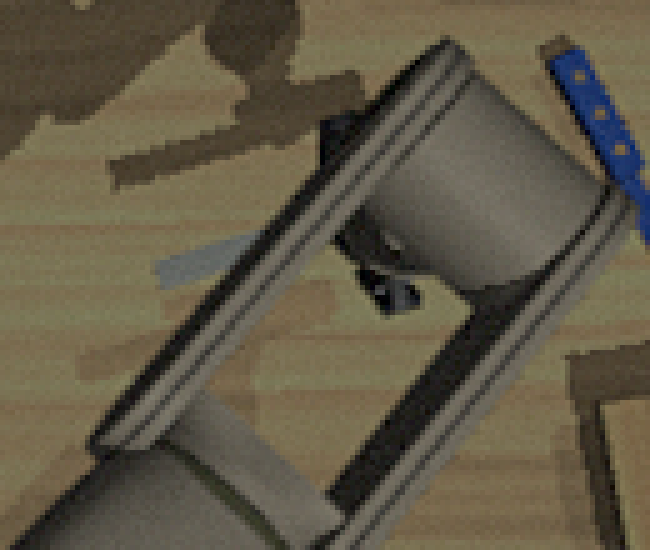

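Run:
```python
from fit import *
s=un((353,252),4.2,(170,120));t=un((159,276.5),5,(340,190));print(s,t)
print("tri",tri(S,s,T,t),"at143",atz(S,s,143),atz(T,t,143))
p0=np.array([488.8,-387.0]);
for L in(125,130): print(p0+L*np.array([np.cos(np.radians(107)),np.sin(np.radians(107))]))
```

```text
[253.66666667 179.61904762] [371.4 244.9]
tri [ 449.3171151  -261.08451771  136.24918406] at143 [ 455.21058414 -260.1166877   143.        ] [ 448.4217317  -262.59123877  143.        ]
[ 452.25353691 -267.4619055 ]
[ 450.79167839 -262.68038172]
```

Run:
```python
from fit import *
print(tri(S,un((536,116),10,(205,190)),T,un((92.5,275.5),5,(350,190))))
p0=np.array([506.6,-4.9]);u=np.array([np.cos(np.radians(65.9)),np.sin(np.radians(65.9))])
# standoff: tip 30 mm outside ; height: blade underside 107
for ins in(-30,):
    g=p0+u*(ins-130.5); delta([*g,107+179.1],down(65.9))
```

```text
[ 451.19163943 -263.25763449    3.96429708]
d [238.3  23.9  29.3] w [-0.0024 -0.002   0.7175] rows 4.8
```

arm_command([
  {"jaw": 1,"dx": 238,"dy": 24,"dz": 0,"wx": -0.002,"wy": -0.002,"wz": 0.717},
  {"jaw": 1,"dx": 238,"dy": 24,"dz": 0,"wx": -0.002,"wy": -0.002,"wz": 0.717},
  {"jaw": 1,"dx": 238,"dy": 24,"dz": 0,"wx": -0.002,"wy": -0.002,"wz": 0.717},
  {"jaw": 1,"dx": 238,"dy": 24,"dz": 0,"wx": -0.002,"wy": -0.002,"wz": 0.717},
  {"jaw": 1,"dx": 238,"dy": 24,"dz": 0,"wx": -0.002,"wy": -0.002,"wz": 0.717},
  {"jaw": 1,"dx": 238,"dy": 24,"dz": 10,"wx": -0.002,"wy": -0.002,"wz": 0.717},
  {"jaw": 1,"dx": 238,"dy": 24,"dz": 29,"wx": -0.002,"wy": -0.002,"wz": 0.717},
  {"jaw": 1,"dx": 238,"dy": 24,"dz": 29,"wx": -0.002,"wy": -0.002,"wz": 0.717},
  {"jaw": 1,"dx": 238,"dy": 24,"dz": 29,"wx": -0.002,"wy": -0.002,"wz": 0.717},
])

```text
time: 5.5
tool_pos: [441.5, -152.3, 287.1]
tcp_rot: [180.0, 0.1, 65.9]
ft_force: [0.0, 0.4, -1.9]
finger_gap: 24.0
```

Run:
```python
from h import *
print(sense()["tool_pos"],sense()["tcp_rot"])
s=snapshot("scene");a=s["pixels"][:,:,::-1];cv2.imwrite("pics/s4.png",cv2.resize(a[110:210,270:390],None,fx=6.6,fy=6.6,interpolation=3))
for t in["blade_tip","blade_grip","notch"]: print([(d["pixel"],d["score"]) for d in pinpoint("scene",t)])
s=snapshot("top");a=s["pixels"][:,:,::-1];cv2.imwrite("pics/t4.png",cv2.resize(a[180:280,230:350],None,fx=6,fy=6,interpolation=3))
for t in["blade_tip","blade_grip","notch"]: print([(d["pixel"],d["score"]) for d in pinpoint("top",t)])
```

```text
[ 441.48821236 -152.32017338  287.12593671] [1.79968421e+02 7.15000978e-02 6.59449959e+01]
[([320.5, 166.9], 0.66), ([153.5, 244.6], 0.66)]
[([284.4, 169.1], 0.88), ([177.3, 264.3], 0.65)]
[([324.3, 168.0], 0.73)]
[([480.6, 248.7], 0.77), ([303.1, 232.0], 0.62)]
[([459.3, 217.1], 0.84)]
[([295.3, 228.0], 0.63)]
```

View pics/s4.png

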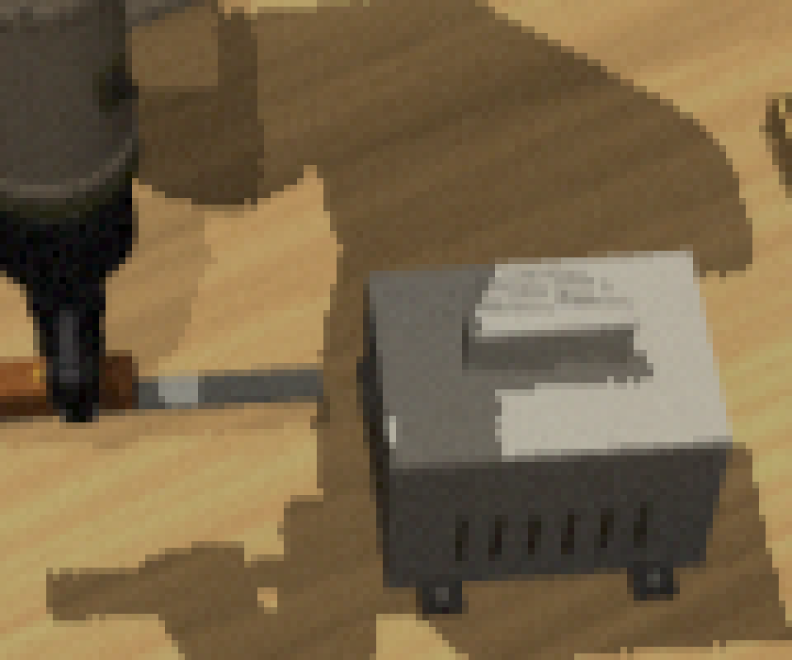

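View pics/t4.png

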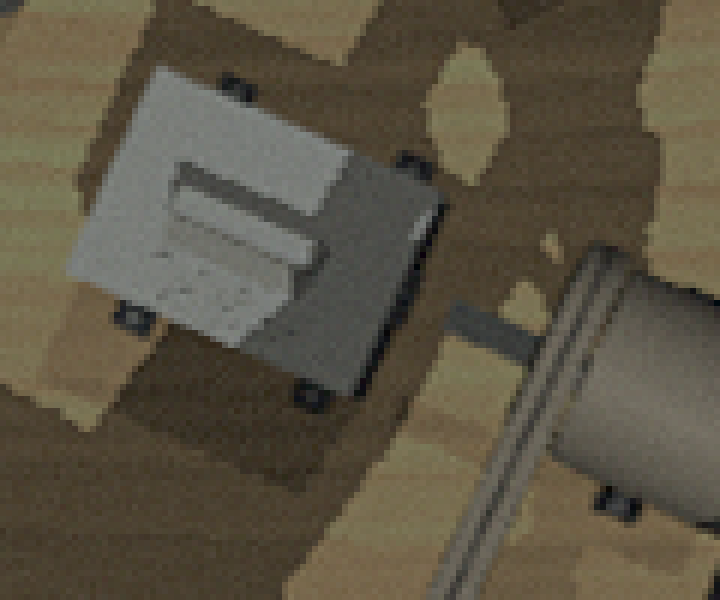

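Run:
```python
from fit import *
p=np.array([441.5,-152.3]);a=np.radians(65.9);u=np.array([np.cos(a),np.sin(a)]);v=np.array([-u[1],u[0]])
for dz in(0,-4,-8):
  for L in(130.5,):
    P=[[*(p+u*L+v*y),112+dz] for y in(10,-10)]
    print(dz,"S crop",((proj(S,P)-[270,110]+.5)*6.6-.5).round(0).tolist(),"T crop",((proj(T,P)-[230,180]+.5)*6-.5).round(0).tolist())
n=np.array([543.3,77.3])-90*u
P=[[*(n-10*u+v*y),105] for y in(18,-18)]
print("ledge S",((proj(S,P)-[270,110]+.5)*6.6-.5).round(0).tolist(),"T",((proj(T,P)-[230,180]+.5)*6-.5).round(0).tolist())
P=[[*(p+u*30.5+v*y),112+22] for y in(13,-13)]
print("hfront S",((proj(S,P)-[270,110]+.5)*6.6-.5).round(0).tolist())
# unit cover corners check
P=[[*(n+x*u+v*y),120] for x in(0,180) for y in(65,-65)]
print("cover S",((proj(S,P)-[270,110]+.5)*6.6-.5).round(0).tolist(),"T",((proj(T,P)-[230,180]+.5)*6-.5).round(0).tolist())
```

```text
0 S crop [[317.0, 367.0], [320.0, 396.0]] T crop [[437.0, 330.0], [451.0, 298.0]]
-4 S crop [[317.0, 371.0], [320.0, 401.0]] T crop [[437.0, 330.0], [451.0, 298.0]]
-8 S crop [[317.0, 376.0], [320.0, 405.0]] T crop [[437.0, 330.0], [452.0, 299.0]]
ledge S [[353.0, 359.0], [359.0, 412.0]] T [[398.0, 330.0], [424.0, 273.0]]
hfront S [[129.0, 350.0], [132.0, 389.0]]
cover S [[363.0, 274.0], [388.0, 465.0], [687.0, 252.0], [728.0, 441.0]] T [[347.0, 398.0], [440.0, 189.0], [61.0, 271.0], [156.0, 65.0]]
```

Run:
```python
import cv2
a=cv2.imread("pics/s4.png");cv2.imwrite("pics/s4b.png",cv2.resize(a[240:480,0:420],None,fx=1.9,fy=1.9))
```

```text
(no output)
```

View pics/s4b.png

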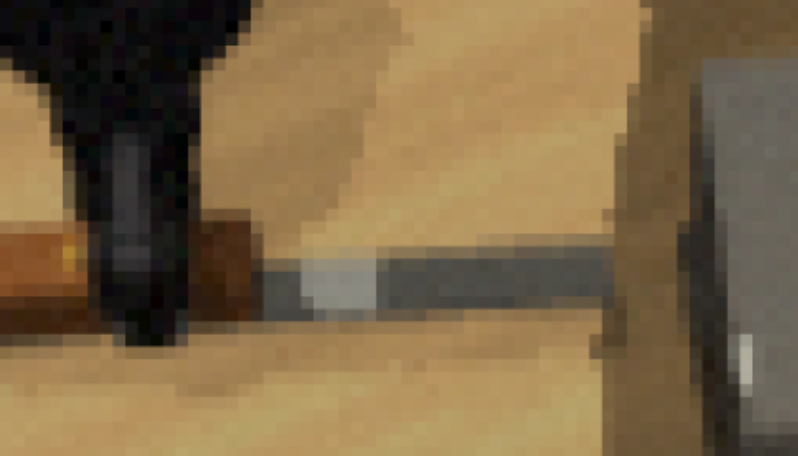

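The tip at scene crop (322,382) is level and in line with the ledge, which is centred at crop y≈384. I'll insert it in steps and watch the force.

arm_command([
  {"jaw": 1,"dx": 12,"dy": 0,"dz": 0,"wx": 0,"wy": 0,"wz": 0},
  {"jaw": 1,"dx": 22,"dy": 0,"dz": 0,"wx": 0,"wy": 0,"wz": 0},
  {"jaw": 1,"dx": 30,"dy": 0,"dz": 0,"wx": 0,"wy": 0,"wz": 0},
  {"jaw": 1,"dx": 37,"dy": 0,"dz": 0,"wx": 0,"wy": 0,"wz": 0},
  {"jaw": 1,"dx": 42,"dy": 0,"dz": 0,"wx": 0,"wy": 0,"wz": 0},
  {"jaw": 1,"dx": 42,"dy": 0,"dz": 0,"wx": 0,"wy": 0,"wz": 0},
])

```text
time: 6.5
tool_pos: [459.1, -113.0, 287.6]
tcp_rot: [179.9, 0.1, 66.0]
ft_force: [0.7, -0.3, -1.5]
finger_gap: 24.6
```

arm_command([
  {"jaw": 1,"dx": 5,"dy": 0,"dz": 0,"wx": 0,"wy": 0,"wz": 0},
  {"jaw": 1,"dx": 10,"dy": 0,"dz": 0,"wx": 0,"wy": 0,"wz": 0},
  {"jaw": 1,"dx": 15,"dy": 0,"dz": 0,"wx": 0,"wy": 0,"wz": 0},
  {"jaw": 1,"dx": 20,"dy": 0,"dz": 0,"wx": 0,"wy": 0,"wz": 0},
  {"jaw": 1,"dx": 20,"dy": 0,"dz": 0,"wx": 0,"wy": 0,"wz": 0},
])

```text
time: 7.0
tool_pos: [467.3, -94.9, 287.6]
tcp_rot: [179.9, 0.1, 66.0]
ft_force: [0.5, -0.1, -0.9]
finger_gap: 23.9
```

Run:
```python
from h import *
print(sense()["tool_pos"],sense()["ft_force"])
s=snapshot("scene");a=s["pixels"][:,:,::-1];cv2.imwrite("pics/s5.png",cv2.resize(a[130:200,290:390],None,fx=7.5,fy=7.5,interpolation=3))
s=snapshot("top");a=s["pixels"][:,:,::-1];cv2.imwrite("pics/t5.png",cv2.resize(a[180:280,230:350],None,fx=6,fy=6,interpolation=3))
```

```text
[467.25224113 -94.93627513 287.62403078] [ 0.48876309 -0.06652115 -0.9248069 ]
```

View pics/s5.png

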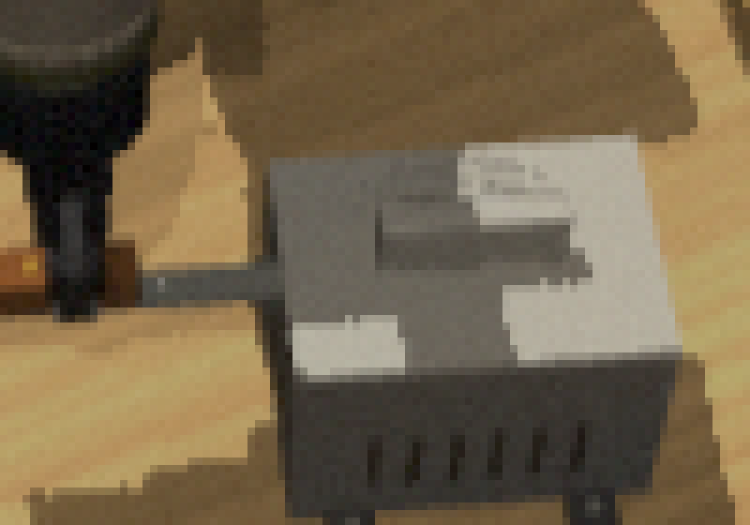

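View pics/t5.png

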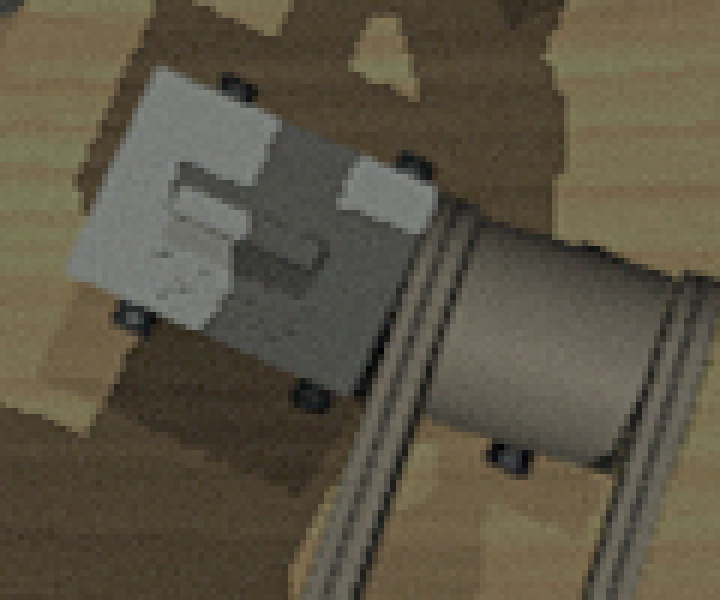

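The blade goes through the notch under the cover edge (scene crop 275,285) with no contact force. Now I'll lever about the ledge edge.

arm_command([
  {"jaw": 1,"dx": 0,"dy": 0,"dz": 3.5,"wx": 0,"wy": 0,"wz": 0},
  {"jaw": 1,"dx": -9.3,"dy": 0,"dz": 8.3,"wx": 0,"wy": 0.0524,"wz": 0},
  {"jaw": 1,"dx": -18.2,"dy": 0,"dz": 13.6,"wx": 0,"wy": 0.1047,"wz": 0},
  {"jaw": 1,"dx": -26.9,"dy": 0,"dz": 19.4,"wx": 0,"wy": 0.157,"wz": 0},
  {"jaw": 1,"dx": -26.9,"dy": 0,"dz": 19.4,"wx": 0,"wy": 0.157,"wz": 0},
], squeeze=110)

```text
time: 7.6
tool_pos: [455.4, -121.0, 267.3]
tcp_rot: [179.9, -9.0, 65.8]
ft_force: [-0.0, 0.4, -0.7]
finger_gap: 23.7
```

arm_command([
  {"jaw": 1,"dx": -9.3,"dy": 0,"dz": 4.8,"wx": 0,"wy": 0.0524,"wz": 0},
  {"jaw": 1,"dx": -18.2,"dy": 0,"dz": 10.1,"wx": 0,"wy": 0.1047,"wz": 0},
  {"jaw": 1,"dx": -18.2,"dy": 0,"dz": 10.1,"wx": 0,"wy": 0.1047,"wz": 0},
])

```text
time: 7.9
tool_pos: [448.8, -135.6, 254.5]
tcp_rot: [180.0, -14.9, 65.9]
ft_force: [-1.0, 0.3, -1.3]
finger_gap: 23.6
```

Run:
```python
from h import *
print(sense()["wrist_torque"],sense()["ft_force"])
s=snapshot("scene");a=s["pixels"][:,:,::-1];cv2.imwrite("pics/s6.png",cv2.resize(a[130:200,290:390],None,fx=7.5,fy=7.5,interpolation=3))
```

```text
[-0.13577233  0.12059075  0.04299208] [-1.0320457   0.26486668 -1.31317294]
```

View pics/s6.png

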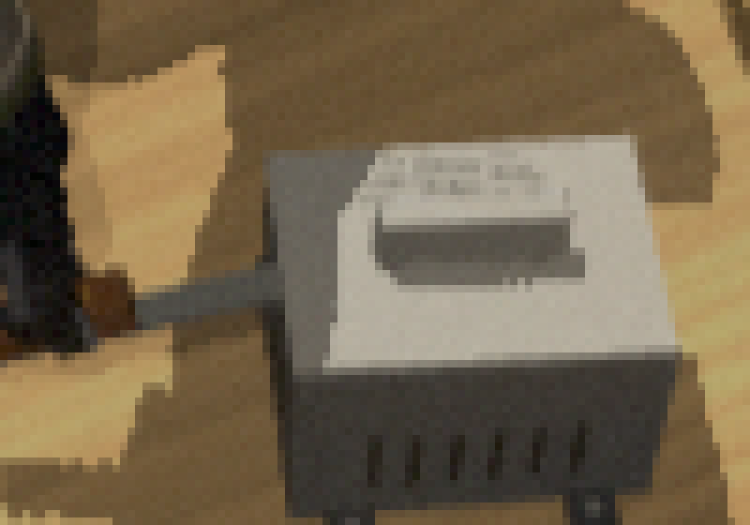

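arm_command([
  {"jaw": 1,"dx": -6.2,"dy": 0,"dz": 3.2,"wx": 0,"wy": 0.0349,"wz": 0},
  {"jaw": 1,"dx": -12.3,"dy": 0,"dz": 6.6,"wx": 0,"wy": 0.0698,"wz": 0},
  {"jaw": 1,"dx": -15.3,"dy": 0,"dz": 8.3,"wx": 0,"wy": 0.0873,"wz": 0},
  {"jaw": 1,"dx": -15.3,"dy": 0,"dz": 8.3,"wx": 0,"wy": 0.0873,"wz": 0},
])

```text
time: 8.35
tool_pos: [444.3, -146.5, 243.4]
tcp_rot: [179.9, -19.9, 66.0]
ft_force: [-0.1, -0.2, -2.5]
finger_gap: 23.8
```

Run:
```python
from h import *
print(sense()["wrist_torque"],sense()["ft_force"])
s=snapshot("scene");a=s["pixels"][:,:,::-1];cv2.imwrite("pics/s7.png",cv2.resize(a[130:200,290:390],None,fx=7.5,fy=7.5,interpolation=3))
```

```text
[-0.32053321  0.15689672  0.02416086] [-0.09332708 -0.16066258 -2.47197086]
```

View pics/s7.png

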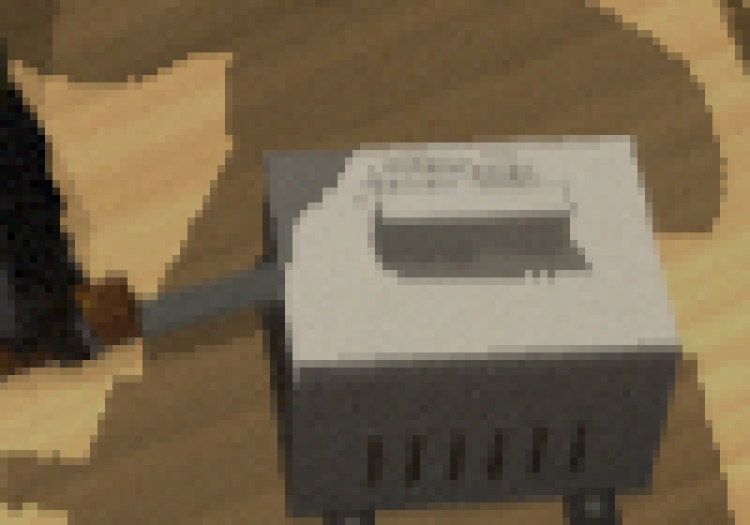

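The cover's left edge has risen about 1 px (crop corner 158→150) and the wrist moment is building. I'll continue.

arm_command([
  {"jaw": 1,"dx": -6.2,"dy": 0,"dz": 3.2,"wx": 0,"wy": 0.0349,"wz": 0},
  {"jaw": 1,"dx": -9.3,"dy": 0,"dz": 4.8,"wx": 0,"wy": 0.0524,"wz": 0},
  {"jaw": 1,"dx": -12.3,"dy": 0,"dz": 6.6,"wx": 0,"wy": 0.0698,"wz": 0},
  {"jaw": 1,"dx": -12.3,"dy": 0,"dz": 6.6,"wx": 0,"wy": 0.0698,"wz": 0},
])

```text
time: 8.8
tool_pos: [440.4, -155.2, 232.9]
tcp_rot: [179.9, -23.9, 66.0]
ft_force: [0.2, 0.9, -3.1]
finger_gap: 23.6
```

Run:
```python
from h import *
print(sense()["wrist_torque"],sense()["ft_force"])
s=snapshot("scene");a=s["pixels"][:,:,::-1];cv2.imwrite("pics/s8.png",cv2.resize(a[130:200,290:390],None,fx=7.5,fy=7.5,interpolation=3))
```

```text
[-0.4300322   0.23493423  0.0416283 ] [ 0.209345    0.88280959 -3.07170269]
```

View pics/s8.png

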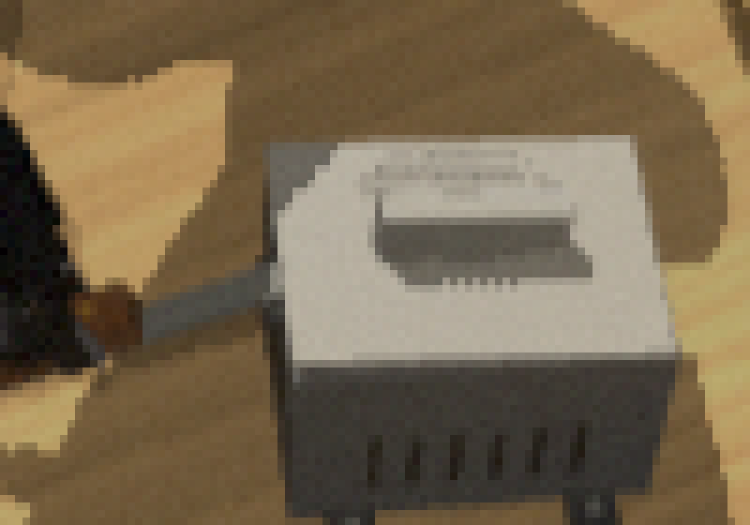

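arm_command([
  {"jaw": 1,"dx": -6.2,"dy": 0,"dz": 3.2,"wx": 0,"wy": 0.0349,"wz": 0},
  {"jaw": 1,"dx": -9.3,"dy": 0,"dz": 4.8,"wx": 0,"wy": 0.0524,"wz": 0},
  {"jaw": 1,"dx": -12.3,"dy": 0,"dz": 6.6,"wx": 0,"wy": 0.0698,"wz": 0},
  {"jaw": 1,"dx": -12.3,"dy": 0,"dz": 6.6,"wx": 0,"wy": 0.0698,"wz": 0},
])

```text
time: 9.25
tool_pos: [436.8, -163.1, 221.6]
tcp_rot: [179.9, -27.9, 65.9]
ft_force: [0.2, -0.0, -2.9]
finger_gap: 23.9
```

Run:
```python
from h import *
print(sense()["wrist_torque"],sense()["ft_force"])
s=snapshot("scene");a=s["pixels"][:,:,::-1];cv2.imwrite("pics/s9.png",cv2.resize(a[130:200,290:390],None,fx=7.5,fy=7.5,interpolation=3))
```

```text
[-0.45738706  0.22111962  0.00105527] [ 0.15930349 -0.04663856 -2.92132349]
```

View pics/s9.png

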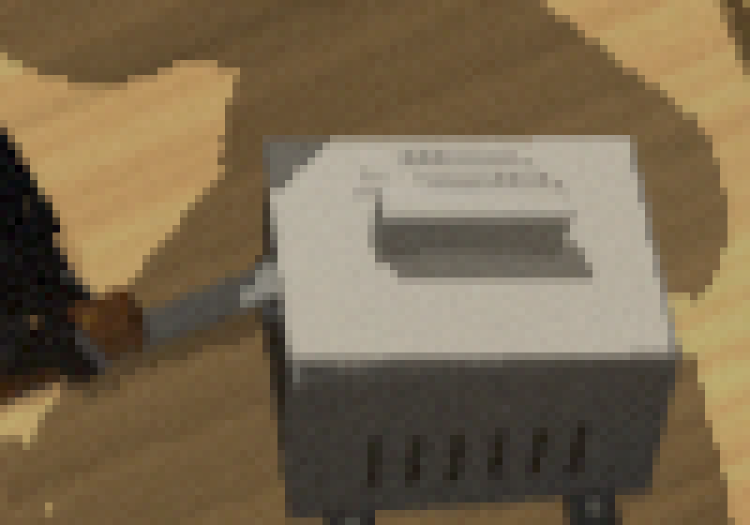

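The cover edge is now about 17 mm up with almost no load, so it has popped. I'll ease the blade back and check that the cover stays propped.

arm_command([
  {"jaw": 1,"dx": 12.5,"dy": 0,"dz": -5.5,"wx": 0,"wy": -0.0698,"wz": 0},
  {"jaw": 1,"dx": 26,"dy": 0,"dz": -10.2,"wx": 0,"wy": -0.1396,"wz": 0},
  {"jaw": 1,"dx": 39.2,"dy": 0,"dz": -14.3,"wx": 0,"wy": -0.2094,"wz": 0},
  {"jaw": 1,"dx": 52.8,"dy": 0,"dz": -17.2,"wx": 0,"wy": -0.2793,"wz": 0},
  {"jaw": 1,"dx": 52.8,"dy": 0,"dz": -17.2,"wx": 0,"wy": -0.2793,"wz": 0},
])

```text
time: 9.8
tool_pos: [454.0, -126.7, 264.2]
tcp_rot: [179.6, -11.8, 66.1]
ft_force: [0.2, 0.9, -0.8]
finger_gap: 23.6
```

Run:
```python
from h import *
print(sense()["wrist_torque"],sense()["ft_force"])
s=snapshot("scene");a=s["pixels"][:,:,::-1];cv2.imwrite("pics/s10.png",cv2.resize(a[130:200,290:390],None,fx=7.5,fy=7.5,interpolation=3))
```

```text
[-0.15444129  0.05391502  0.019218  ] [ 0.16135906  0.9415375  -0.78396647]
```

View pics/s10.png

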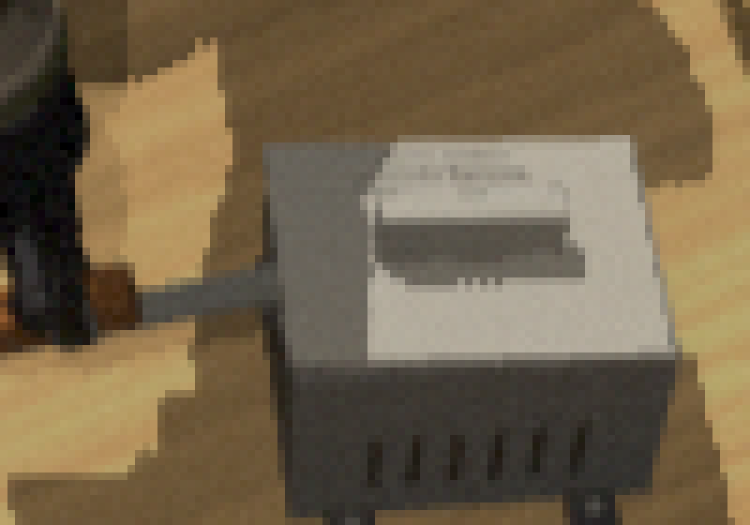

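The edge is at crop y=143, about 12 mm up, so the cover stays propped. Next I'll withdraw the blade along its axis.

arm_command([
  {"jaw": 1,"dx": -15,"dy": 0,"dz": 0,"wx": 0,"wy": 0,"wz": 0},
  {"jaw": 1,"dx": -35,"dy": 0,"dz": 0,"wx": 0,"wy": 0,"wz": 0},
  {"jaw": 1,"dx": -60,"dy": 0,"dz": 0,"wx": 0,"wy": 0,"wz": 0},
  {"jaw": 1,"dx": -85,"dy": 0,"dz": -10,"wx": 0,"wy": 0,"wz": 0},
  {"jaw": 1,"dx": -85,"dy": 0,"dz": -10,"wx": 0,"wy": 0,"wz": 0},
])

```text
time: 10.35
tool_pos: [416.8, -208.0, 253.9]
tcp_rot: [179.9, -12.0, 65.8]
ft_force: [-0.0, -0.2, -1.6]
finger_gap: 23.6
```

Run:
```python
from h import *
print(sense()["tool_pos"],sense()["ft_force"])
delta([455,-395,250],down(107))
s=snapshot("scene");a=s["pixels"][:,:,::-1];cv2.imwrite("pics/s11.png",cv2.resize(a[130:200,270:390],None,fx=6.5,fy=6.5,interpolation=3))
```

```text
[ 416.77779118 -208.00308222  253.86701346] [-0.00929576 -0.1815526  -1.58469922]
d [-152.3  111.6  -28.1] w [ 0.0776 -0.1992 -0.7167] rows 5.0
```

View pics/s11.png

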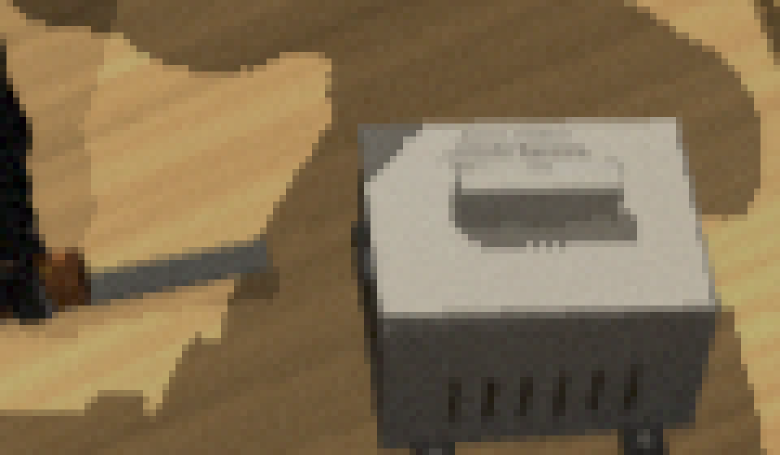

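The blade is clear of the notch and the cover stays propped. Next I'll take the blade back to the bench.

arm_command([
  {"jaw": 1,"dx": -152,"dy": 112,"dz": -28,"wx": 0.0776,"wy": -0.1992,"wz": -0.7167},
  {"jaw": 1,"dx": -152,"dy": 112,"dz": -28,"wx": 0.0776,"wy": -0.1992,"wz": -0.7167},
  {"jaw": 1,"dx": -152,"dy": 112,"dz": -28,"wx": 0.0776,"wy": -0.1992,"wz": -0.7167},
  {"jaw": 1,"dx": -152,"dy": 112,"dz": -28,"wx": 0.0776,"wy": -0.1992,"wz": -0.7167},
  {"jaw": 1,"dx": -152,"dy": 112,"dz": -28,"wx": 0.0776,"wy": -0.1992,"wz": -0.7167},
  {"jaw": 1,"dx": -152,"dy": 112,"dz": -28,"wx": 0.0776,"wy": -0.1992,"wz": -0.7167},
  {"jaw": 1,"dx": -152,"dy": 112,"dz": -28,"wx": 0.0776,"wy": -0.1992,"wz": -0.7167},
])

```text
time: 11.1
tool_pos: [457.2, -391.2, 249.6]
tcp_rot: [180.0, -0.1, 107.0]
ft_force: [0.2, 0.1, -1.2]
finger_gap: 24.0
```

Run:
```python
from h import *
print(sense()["tool_pos"],sense()["tcp_rot"])
delta([455,-395,183],down(107))
s=snapshot("scene");a=s["pixels"][:,:,::-1];cv2.imwrite("pics/s12.png",cv2.resize(a[150:250,170:290],None,fx=6,fy=6,interpolation=3))
```

```text
[ 457.23157991 -391.17217858  249.63856245] [ 1.79997768e+02 -1.38583001e-01  1.06960864e+02]
d [-3.2 -3.3 66.6] w [ 0.     -0.0024 -0.0007] rows 1.3
```

View pics/s12.png

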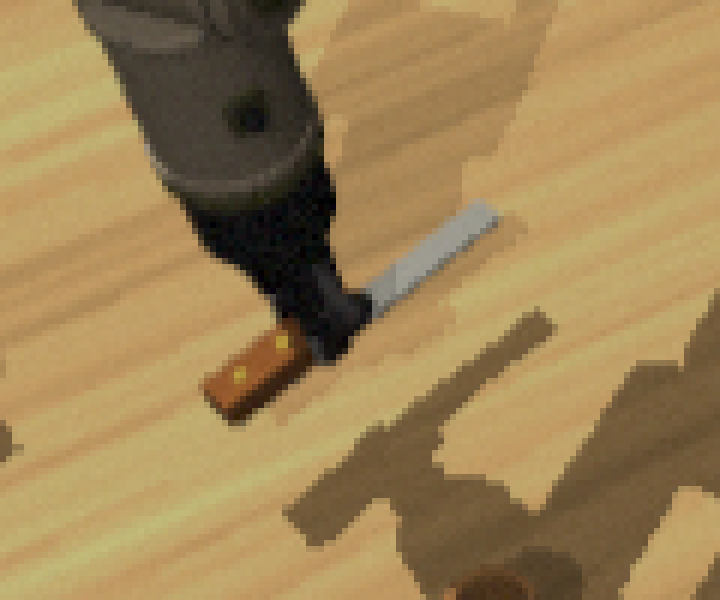

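arm_command([
  {"jaw": 1,"dx": 0,"dy": 0,"dz": 35,"wx": 0,"wy": 0,"wz": 0},
  {"jaw": 1,"dx": 0,"dy": 0,"dz": 60,"wx": 0,"wy": 0,"wz": 0},
  {"jaw": 1,"dx": 0,"dy": 0,"dz": 67,"wx": 0,"wy": 0,"wz": 0},
  {"jaw": 1,"dx": 0,"dy": 0,"dz": 69,"wx": 0,"wy": 0,"wz": 0},
  {"jaw": 1,"dx": 0,"dy": 0,"dz": 70,"wx": 0,"wy": 0,"wz": 0},
  {"jaw": 1,"dx": 0,"dy": 0,"dz": 70,"wx": 0,"wy": 0,"wz": 0},
])

```text
time: 11.75
tool_pos: [457.9, -392.8, 182.2]
tcp_rot: [180.0, 0.2, 107.1]
ft_force: [0.1, 0.3, -1.9]
finger_gap: 23.6
```

arm_command([
  {"jaw": 1,"dx": 0,"dy": 0,"dz": 1,"wx": 0,"wy": 0,"wz": 0},
  {"jaw": 1,"dx": 0,"dy": 0,"dz": 2,"wx": 0,"wy": 0,"wz": 0},
  {"jaw": 1,"dx": 0,"dy": 0,"dz": 2,"wx": 0,"wy": 0,"wz": 0},
])

```text
time: 12.05
tool_pos: [457.6, -392.7, 179.3]
tcp_rot: [180.0, 0.1, 107.2]
ft_force: [0.8, 0.9, 0.3]
finger_gap: 23.5
```

arm_command([
  {"jaw": 0.5,"dx": 0,"dy": 0,"dz": 0,"wx": 0,"wy": 0,"wz": 0},
  {"jaw": 0.4,"dx": 0,"dy": 0,"dz": 0,"wx": 0,"wy": 0,"wz": 0},
  {"jaw": 0.3,"dx": 0,"dy": 0,"dz": 0,"wx": 0,"wy": 0,"wz": 0},
  {"jaw": 0.3,"dx": 0,"dy": 0,"dz": -30,"wx": 0,"wy": 0,"wz": 0},
  {"jaw": 0.3,"dx": 0,"dy": 0,"dz": -80,"wx": 0,"wy": 0,"wz": 0},
  {"jaw": 0.3,"dx": 0,"dy": 0,"dz": -130,"wx": 0,"wy": 0,"wz": 0},
  {"jaw": 0.3,"dx": 0,"dy": 0,"dz": -170,"wx": 0,"wy": 0,"wz": 0},
  {"jaw": 0.3,"dx": 0,"dy": 0,"dz": -170,"wx": 0,"wy": 0,"wz": 0},
])

```text
time: 12.85
tool_pos: [458.8, -393.7, 357.1]
tcp_rot: [179.7, 0.7, 107.2]
ft_force: [0.9, -1.4, 0.3]
finger_gap: 59.8
```

Run:
```python
from h import *
print(sense()["tool_pos"],sense()["tcp_rot"],sense()["finger_gap"])
s=snapshot("scene");a=s["pixels"][:,:,::-1];cv2.imwrite("pics/s13.png",cv2.resize(a[130:270,190:390],None,fx=4,fy=4,interpolation=3))
for t in["cover_grip","cover_edge","blade_grip","blade_tip"]: print(t,[(np.round(d["pixel"],1),round(d["score"],2)) for d in pinpoint("scene",t)])
s=snapshot("top");a=s["pixels"][:,:,::-1];cv2.imwrite("pics/t13.png",cv2.resize(a[170:270,220:330],None,fx=6,fy=6,interpolation=3))
for t in["cover_grip","cover_edge"]: print(t,[(np.round(d["pixel"],1),round(d["score"],2)) for d in pinpoint("top",t)])
```

```text
[ 458.7940947  -393.66434874  357.07934587] [179.69517558   0.7014704  107.16475436] 59.800059755777475
cover_grip [(array([354.3, 157.9]), 0.69), (array([325.7, 165.8]), 0.31)]
cover_edge [(array([327.8, 164.1]), 0.93), (array([331.8, 251.5]), 0.64)]
blade_grip [(array([178.3, 263.6]), 0.97), (array([229.7, 214.7]), 0.83)]
blade_tip [(array([253.9, 196.2]), 0.85), (array([152.5, 241.5]), 0.78)]
cover_grip [(array([273.2, 215.5]), 0.57)]
cover_edge [(array([295.5, 228.9]), 0.76)]
```

View pics/s13.png

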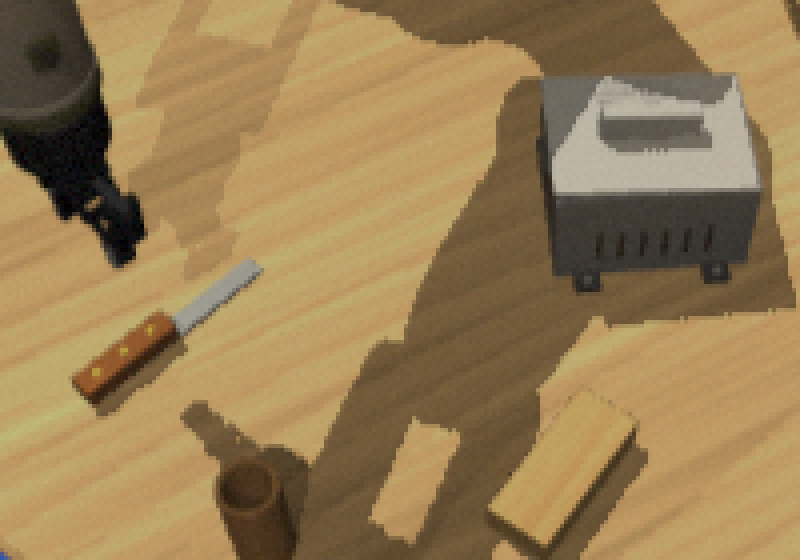

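View pics/t13.png

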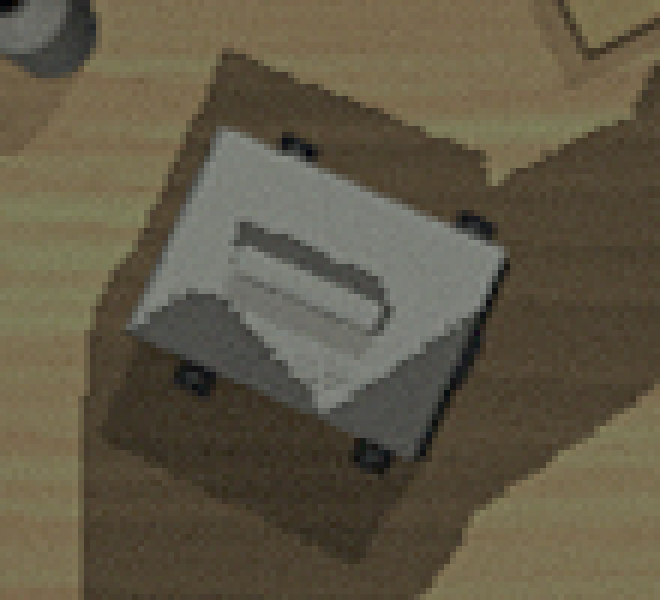

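Blade lies flat on the bench (s13 crop 80–260, 260–400) and the cover is propped. Next I'll locate the rib.

Run:
```python
from fit import *
a=np.radians(65.9)
# original latched: rib top z=152, sunit crop & tunit crop
ts=[(232,243),(232,272),(384,290),(376,328)]
print("T mid",[atz(T,un(p,6,(220,170)),152).round(1).tolist() for p in ts])
b=cv2.imread("pics/t13.png");cv2.imwrite("pics/t13b.png",cv2.resize(b[190:370,190:430],None,fx=3,fy=3))
s=cv2.imread("pics/s13.png");cv2.imwrite("pics/s13b.png",cv2.resize(s[60:220,530:780],None,fx=3,fy=3))
# predicted projection if rib centred on cover, tilted
c=np.array([543.3,77.3]);u=np.array([np.cos(a),np.sin(a)]);v=np.array([-u[1],u[0]])
P=[[*(c+u*x+v*y),157.5-x*11/180] for x in(-45,45) for y in(9,-9)]
print("Tb",((proj(T,P)-[220,170]+.5)*6-.5-[190,190]).round(0)*3,"Sb",(((proj(S,P)-[190,130]+.5)*4-.5-[530,60])*3).round(0))
```

```text
T mid [[567.9, 118.1, 152.0], [551.5, 118.0, 152.0], [540.8, 32.3, 152.0], [519.4, 36.7, 152.0]]
Tb [[537. 426.]
 [576. 339.]
 [102. 234.]
 [141. 147.]] Sb [[207. 126.]
 [214. 174.]
 [513. 117.]
 [522. 165.]]
```

View pics/t13b.png

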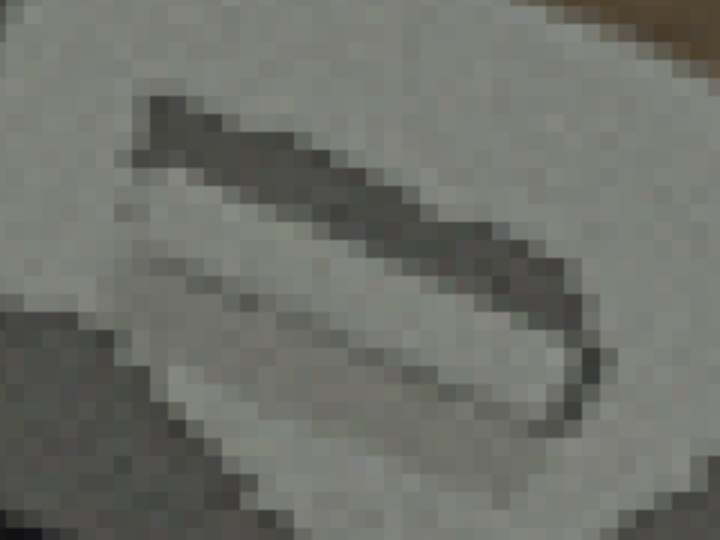

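View pics/s13b.png

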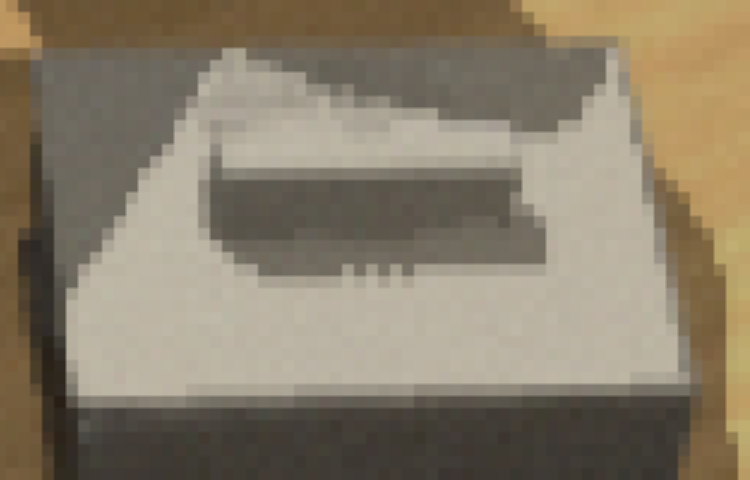

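Run:
```python
from h import *
Rt=down(65.9,-3.5);z=Rt.apply([0,0,1]);G=np.array([543,77,147.5])
print(G-155*z)
delta(G-155*z+[0,0,60],Rt)
```

```text
[546.86383663  85.63771497 302.21089376]
d [429.7 226.8 -15.3] w [ 0.0194 -0.0595  0.7201] rows 9.7
```

arm_command([
  {"jaw": 0.65,"dx": 430,"dy": 227,"dz": -15,"wx": 0.0194,"wy": -0.0595,"wz": 0.72},
  {"jaw": 0.65,"dx": 430,"dy": 227,"dz": -15,"wx": 0.0194,"wy": -0.0595,"wz": 0.72},
  {"jaw": 0.65,"dx": 430,"dy": 227,"dz": -15,"wx": 0.0194,"wy": -0.0595,"wz": 0.72},
  {"jaw": 0.65,"dx": 430,"dy": 227,"dz": -15,"wx": 0.0194,"wy": -0.0595,"wz": 0.72},
  {"jaw": 0.65,"dx": 430,"dy": 227,"dz": -15,"wx": 0.0194,"wy": -0.0595,"wz": 0.72},
  {"jaw": 0.65,"dx": 430,"dy": 227,"dz": -15,"wx": 0.0194,"wy": -0.0595,"wz": 0.72},
  {"jaw": 0.65,"dx": 430,"dy": 227,"dz": -15,"wx": 0.0194,"wy": -0.0595,"wz": 0.72},
  {"jaw": 0.65,"dx": 430,"dy": 227,"dz": -15,"wx": 0.0194,"wy": -0.0595,"wz": 0.72},
  {"jaw": 0.65,"dx": 430,"dy": 227,"dz": -15,"wx": 0.0194,"wy": -0.0595,"wz": 0.72},
  {"jaw": 0.65,"dx": 430,"dy": 227,"dz": -15,"wx": 0.0194,"wy": -0.0595,"wz": 0.72},
  {"jaw": 0.65,"dx": 430,"dy": 227,"dz": -15,"wx": 0.0194,"wy": -0.0595,"wz": 0.72},
  {"jaw": 0.65,"dx": 430,"dy": 227,"dz": -15,"wx": 0.0194,"wy": -0.0595,"wz": 0.72},
], squeeze=40)

```text
time: 14.45
tool_pos: [547.1, 87.2, 362.1]
tcp_rot: [179.9, 3.6, 66.1]
ft_force: [-0.5, -0.3, -0.6]
finger_gap: 30.0
```

Run:
```python
from h import *
Rt=down(65.9,-3.5);z=Rt.apply([0,0,1]);G=np.array([543,77,147.5])
print(sense()["tool_pos"],sense()["tcp_rot"],sense()["finger_gap"])
delta(G-155*z,Rt)
s=snapshot("scene");a=s["pixels"][:,:,::-1];cv2.imwrite("pics/s14.png",cv2.resize(a[100:210,310:400],None,fx=5.4,fy=5.4,interpolation=3))
```

```text
[547.10777489  87.17516968 362.11006768] [179.90982495   3.61591026  66.08382353] 30.00250858815014
d [ 2.3  0.3 59.9] w [0.0018 0.002  0.0032] rows 1.2
```

View pics/s14.png

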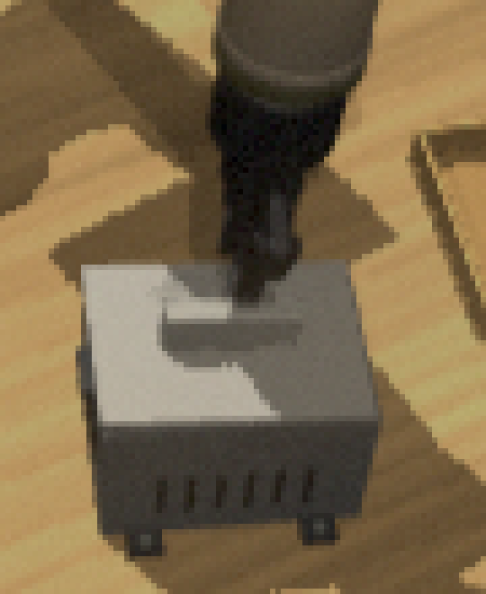

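arm_command([
  {"jaw": 0.65,"dx": 1,"dy": 0,"dz": 25,"wx": 0,"wy": 0,"wz": 0},
  {"jaw": 0.65,"dx": 2,"dy": 0,"dz": 42,"wx": 0,"wy": 0,"wz": 0},
  {"jaw": 0.65,"dx": 2,"dy": 0,"dz": 50,"wx": 0,"wy": 0,"wz": 0},
  {"jaw": 0.65,"dx": 2,"dy": 0,"dz": 56,"wx": 0,"wy": 0,"wz": 0},
  {"jaw": 0.65,"dx": 2,"dy": 0,"dz": 59,"wx": 0,"wy": 0,"wz": 0},
  {"jaw": 0.65,"dx": 2,"dy": 0,"dz": 59,"wx": 0,"wy": 0,"wz": 0},
])

```text
time: 15.1
tool_pos: [546.8, 83.6, 304.2]
tcp_rot: [179.8, 3.6, 65.9]
ft_force: [0.3, -0.2, 0.3]
finger_gap: 29.8
```

arm_command([
  {"jaw": 0.72,"dx": 0,"dy": 0,"dz": 0,"wx": 0,"wy": 0,"wz": 0},
  {"jaw": 0.78,"dx": 0,"dy": 0,"dz": 0,"wx": 0,"wy": 0,"wz": 0},
  {"jaw": 0.84,"dx": 0,"dy": 0,"dz": 0,"wx": 0,"wy": 0,"wz": 0},
  {"jaw": 1,"dx": 0,"dy": 0,"dz": 0,"wx": 0,"wy": 0,"wz": 0},
  {"jaw": 1,"dx": 0,"dy": 0,"dz": 0,"wx": 0,"wy": 0,"wz": 0},
], squeeze=40)

```text
time: 15.6
tool_pos: [547.0, 84.2, 304.7]
tcp_rot: [179.8, 3.5, 65.9]
ft_force: [-1.1, -0.5, 6.1]
finger_gap: 17.2
```

arm_command([
  {"jaw": 1,"dx": -0.2,"dy": 0,"dz": -3,"wx": 0,"wy": 0,"wz": 0},
  {"jaw": 1,"dx": -0.4,"dy": 0,"dz": -6,"wx": 0,"wy": 0,"wz": 0},
  {"jaw": 1,"dx": -0.6,"dy": 0,"dz": -10,"wx": 0,"wy": 0,"wz": 0},
  {"jaw": 1,"dx": -0.6,"dy": 0,"dz": -10,"wx": 0,"wy": 0,"wz": 0},
], squeeze=70)

```text
time: 16.0
tool_pos: [546.9, 84.2, 314.5]
tcp_rot: [179.8, 3.5, 65.9]
ft_force: [0.1, -0.1, -1.9]
finger_gap: 17.2
```

Force is −1.9 N, which is the cover's weight, so it is free. I'll lift straight up.

arm_command([
  {"jaw": 1,"dx": -1.2,"dy": 0,"dz": -20,"wx": 0,"wy": 0,"wz": 0},
  {"jaw": 1,"dx": -3,"dy": 0,"dz": -50,"wx": 0,"wy": 0,"wz": 0},
  {"jaw": 1,"dx": -5,"dy": 0,"dz": -85,"wx": 0,"wy": 0,"wz": 0},
  {"jaw": 1,"dx": -6,"dy": 0,"dz": -100,"wx": 0,"wy": 0,"wz": 0},
  {"jaw": 1,"dx": -6,"dy": 0,"dz": -100,"wx": 0,"wy": 0,"wz": 0},
])

```text
time: 16.5
tool_pos: [547.3, 84.5, 417.0]
tcp_rot: [179.6, 3.4, 65.9]
ft_force: [1.2, 0.4, -2.4]
finger_gap: 16.6
```

Run:
```python
from h import *
print(sense()["tool_pos"],sense()["tcp_rot"],sense()["ft_force"])
delta([565,-180,390],down(65.9,0))
delta([565,-180,390],down(100,0))
s=snapshot("scene");a=s["pixels"][:,:,::-1];cv2.imwrite("pics/s15.png",cv2.resize(a[60:260,230:440],None,fx=3.5,fy=3,interpolation=3))
```

```text
[547.25084533  84.5072234  416.96143514] [179.56978599   3.41979734  65.88151888] [ 1.20692974  0.36397623 -2.35624404]
d [-232.1  124.    41.8] w [ 0.0075  0.0597 -0.0001] rows 5.3
d [-232.1  124.    41.8] w [-0.0105  0.0601 -0.5951] rows 5.3
```

View pics/s15.png

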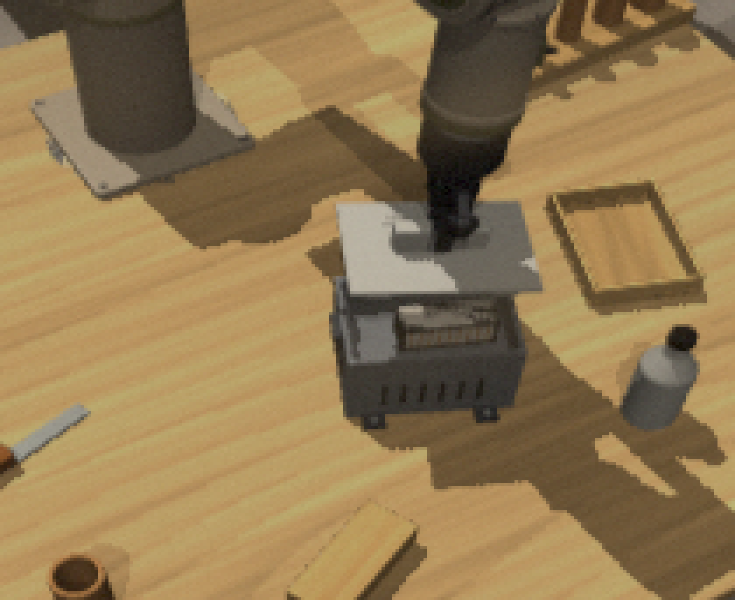

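The cover is held level-ish and clear, and the filter is visible at crop (450,325). I'll move to the free spot at about (545,-185).

Run:
```python
from h import *
delta([545,-185,390],down(65.9,0))
```

```text
d [-244.7  108.3   40. ] w [ 0.0044  0.0613 -0.0001] rows 5.4
```

arm_command([
  {"jaw": 1,"dx": -25,"dy": 11,"dz": 4,"wx": 0.001,"wy": 0.01,"wz": 0},
  {"jaw": 1,"dx": -60,"dy": 27,"dz": 10,"wx": 0.002,"wy": 0.02,"wz": 0},
  {"jaw": 1,"dx": -100,"dy": 44,"dz": 16,"wx": 0.003,"wy": 0.03,"wz": 0},
  {"jaw": 1,"dx": -140,"dy": 62,"dz": 23,"wx": 0.004,"wy": 0.045,"wz": 0},
  {"jaw": 1,"dx": -180,"dy": 80,"dz": 30,"wx": 0.004,"wy": 0.061,"wz": 0},
  {"jaw": 1,"dx": -215,"dy": 95,"dz": 35,"wx": 0.004,"wy": 0.061,"wz": 0},
  {"jaw": 1,"dx": -235,"dy": 104,"dz": 38,"wx": 0.004,"wy": 0.061,"wz": 0},
  {"jaw": 1,"dx": -245,"dy": 108,"dz": 40,"wx": 0.004,"wy": 0.061,"wz": 0},
  {"jaw": 1,"dx": -245,"dy": 108,"dz": 40,"wx": 0.004,"wy": 0.061,"wz": 0},
  {"jaw": 1,"dx": -245,"dy": 108,"dz": 40,"wx": 0.004,"wy": 0.061,"wz": 0},
])

```text
time: 17.55
tool_pos: [544.3, -184.2, 388.6]
tcp_rot: [-179.8, 0.0, 65.9]
ft_force: [1.0, -0.8, -2.3]
finger_gap: 16.6
```

Run:
```python
from h import *
print(sense()["tool_pos"],sense()["tcp_rot"],sense()["ft_force"],sense()["finger_gap"])
s=snapshot("scene");a=s["pixels"][:,:,::-1];cv2.imwrite("pics/s16.png",cv2.resize(a[100:260,220:420],None,fx=4,fy=3.75,interpolation=3))
s=snapshot("top");a=s["pixels"][:,:,::-1];cv2.imwrite("pics/t16.png",cv2.resize(a[140:280,220:420],None,fx=4,fy=4,interpolation=3))
for c in("scene","top"):print([(np.round(d["pixel"],1),round(d["score"],2)) for d in pinpoint(c,"filter_center")])
```

```text
[ 544.27658666 -184.22789983  388.59940948] [-1.79817651e+02  3.57707230e-02  6.59156111e+01] [ 0.99041089 -0.75820074 -2.31017524] 16.646610717388214
[(array([358.1, 166.7]), 0.71)]
[(array([266.8, 217. ]), 0.84)]
```

View pics/s16.png

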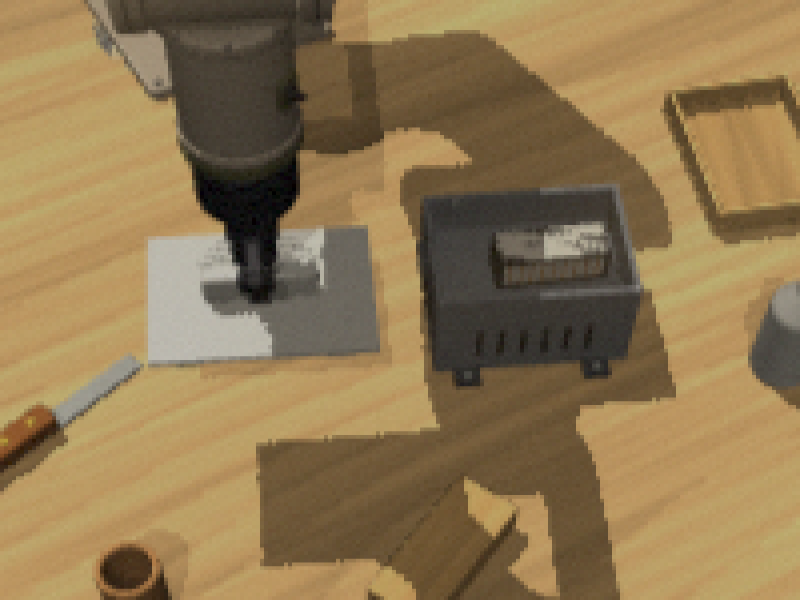

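View pics/t16.png

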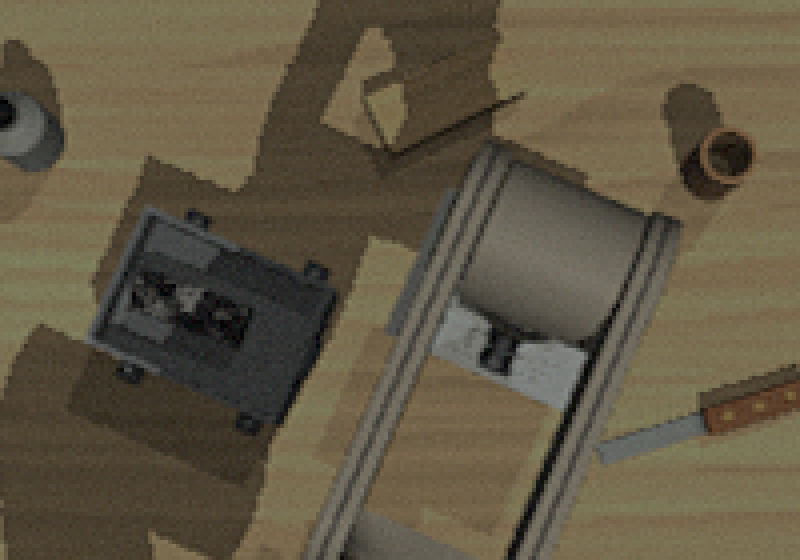

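arm_command([
  {"jaw": 1,"dx": 0,"dy": 0,"dz": 30,"wx": 0,"wy": 0,"wz": 0},
  {"jaw": 1,"dx": 0,"dy": 0,"dz": 75,"wx": 0,"wy": 0,"wz": 0},
  {"jaw": 1,"dx": 0,"dy": 0,"dz": 120,"wx": 0,"wy": 0,"wz": 0},
  {"jaw": 1,"dx": 0,"dy": 0,"dz": 155,"wx": 0,"wy": 0,"wz": 0},
  {"jaw": 1,"dx": 0,"dy": 0,"dz": 175,"wx": 0,"wy": 0,"wz": 0},
  {"jaw": 1,"dx": 0,"dy": 0,"dz": 180,"wx": 0,"wy": 0,"wz": 0},
  {"jaw": 1,"dx": 0,"dy": 0,"dz": 180,"wx": 0,"wy": 0,"wz": 0},
])

```text
time: 18.45
tool_pos: [544.1, -184.6, 209.5]
tcp_rot: [-179.9, 0.1, 65.9]
ft_force: [1.0, 0.3, -2.1]
finger_gap: 16.9
```

arm_command([
  {"jaw": 1,"dx": 0,"dy": 0,"dz": 3,"wx": 0,"wy": 0,"wz": 0},
  {"jaw": 1,"dx": 0,"dy": 0,"dz": 5,"wx": 0,"wy": 0,"wz": 0},
  {"jaw": 1,"dx": 0,"dy": 0,"dz": 7,"wx": 0,"wy": 0,"wz": 0},
  {"jaw": 1,"dx": 0,"dy": 0,"dz": 7,"wx": 0,"wy": 0,"wz": 0},
])

```text
time: 18.85
tool_pos: [544.2, -185.4, 203.2]
tcp_rot: [-180.0, 0.1, 65.9]
ft_force: [-0.9, -0.2, -1.8]
finger_gap: 17.0
```

arm_command([
  {"jaw": 1,"dx": 0,"dy": 0,"dz": 1,"wx": 0,"wy": 0,"wz": 0},
  {"jaw": 1,"dx": 0,"dy": 0,"dz": 2,"wx": 0,"wy": 0,"wz": 0},
  {"jaw": 1,"dx": 0,"dy": 0,"dz": 2.5,"wx": 0,"wy": 0,"wz": 0},
  {"jaw": 1,"dx": 0,"dy": 0,"dz": 2.5,"wx": 0,"wy": 0,"wz": 0},
])

```text
time: 19.25
tool_pos: [544.2, -185.4, 200.6]
tcp_rot: [-180.0, 0.1, 65.9]
ft_force: [-1.0, -0.6, 1.4]
finger_gap: 16.9
```

arm_command([
  {"jaw": 1,"dx": 0,"dy": 0,"dz": 0.7,"wx": 0,"wy": 0,"wz": 0},
  {"jaw": 0.75,"dx": 0,"dy": 0,"dz": 0.7,"wx": 0,"wy": 0,"wz": 0},
  {"jaw": 0.65,"dx": 0,"dy": 0,"dz": 0.7,"wx": 0,"wy": 0,"wz": 0},
  {"jaw": 0.55,"dx": 0,"dy": 0,"dz": 0.7,"wx": 0,"wy": 0,"wz": 0},
  {"jaw": 0.55,"dx": 0,"dy": 0,"dz": -25,"wx": 0,"wy": 0,"wz": 0},
  {"jaw": 0.55,"dx": 0,"dy": 0,"dz": -70,"wx": 0,"wy": 0,"wz": 0},
  {"jaw": 0.4,"dx": 0,"dy": 0,"dz": -115,"wx": 0,"wy": 0,"wz": 0},
  {"jaw": 0.4,"dx": 0,"dy": 0,"dz": -160,"wx": 0,"wy": 0,"wz": 0},
  {"jaw": 0.4,"dx": 0,"dy": 0,"dz": -160,"wx": 0,"wy": 0,"wz": 0},
])

```text
time: 20.15
tool_pos: [546.3, -185.9, 368.9]
tcp_rot: [179.3, 0.1, 65.9]
ft_force: [-0.0, -0.5, 0.6]
finger_gap: 51.2
```

Run:
```python
from h import *
print(sense()["tool_pos"],sense()["tcp_rot"],sense()["ft_force"],sense()["finger_gap"])
s=snapshot("scene");a=s["pixels"][:,:,::-1];cv2.imwrite("pics/s17.png",cv2.resize(a[100:260,220:420],None,fx=4,fy=3.75,interpolation=3));cv2.imwrite("pics/s17f.png",cv2.resize(a[140:190,320:390],None,fx=11,fy=11,interpolation=3))
s=snapshot("top");a=s["pixels"][:,:,::-1];cv2.imwrite("pics/t17f.png",cv2.resize(a[185:255,235:310],None,fx=8.5,fy=8.5,interpolation=3))
for c in("scene","top"):print([(np.round(d["pixel"],1),round(d["score"],2)) for d in pinpoint(c,"filter_center")])
```

```text
[ 546.31289032 -185.94102519  368.92436992] [1.79315161e+02 6.33958048e-02 6.59072851e+01] [-0.02151075 -0.54018878  0.59480615] 51.1718066062255
[(array([356.5, 166.7]), 0.65)]
[(array([265.7, 216.8]), 0.55)]
```

View pics/s17.png

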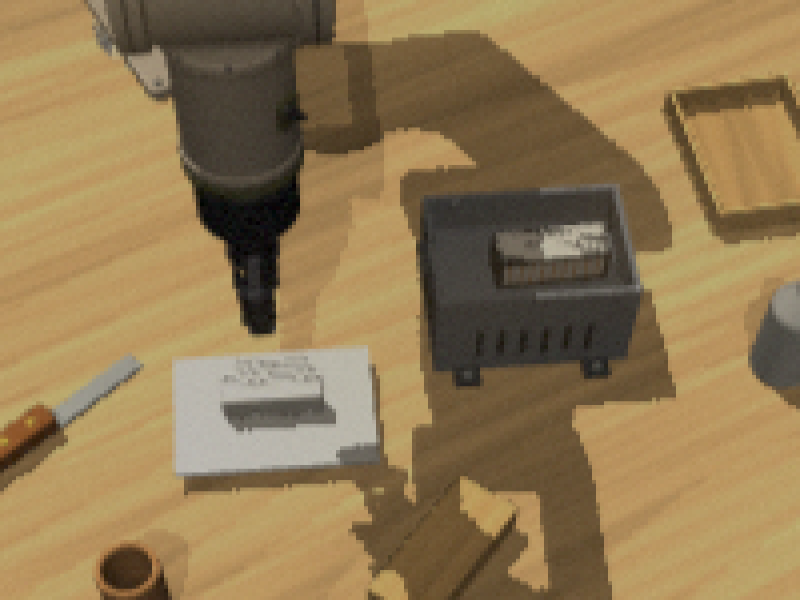

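View pics/s17f.png

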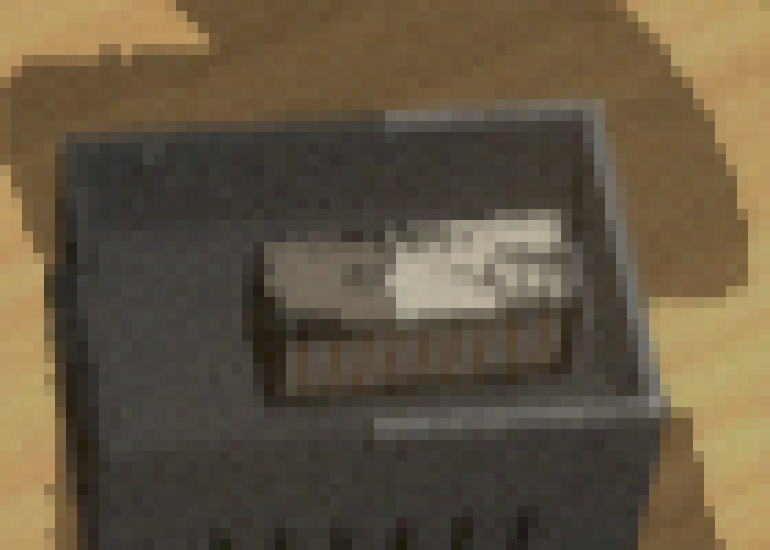

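View pics/t17f.png

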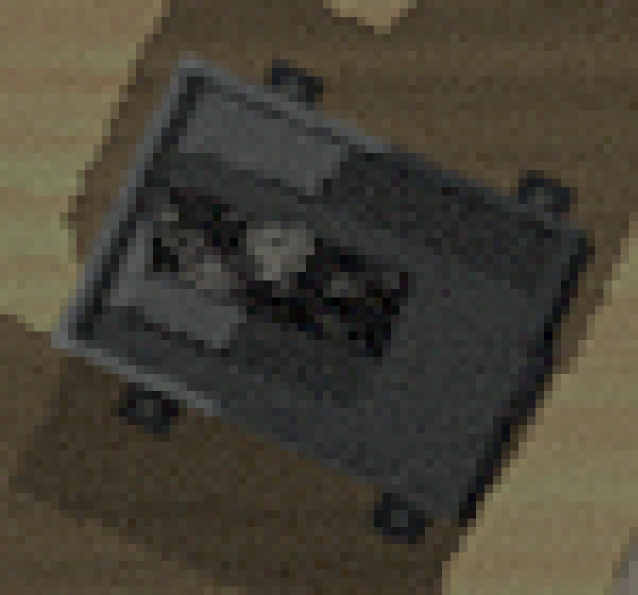

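Run:
```python
from fit import *
so=[(S,l,un(p,11,(320,140))) for l,p in [((-50,18,110),(262,240)),((50,18,110),(565,210)),((-50,-18,70),(268,402)),((50,-18,70),(575,374))]]
to=[(T,l,un(p,8.5,(235,185))) for l,p in [((50,-18,110),(160,187)),((-50,-18,110),(408,272)),((-50,18,110),(380,357))]]
x0=[550,90,1.15]
for n,o in(("S",so),("T",to),("B",so+to)):
    x,r=fit(o,x0);print(n,x[:2].round(1),np.degrees(x[2]).round(1),r.round(1).tolist())
c=np.array([543.3,77.3]);u=np.array([np.cos(1.15),np.sin(1.15)]);print((x[:2]-c)@u,(x[:2]-c)@[-u[1],u[0]])
print(atz(S,(357.3,166.7),90),atz(T,(266.2,216.9),90))
def pc(P): return ((proj(S,P)-[320,140]+.5)*11-.5).round(0).tolist(),((proj(T,P)-[235,185]+.5)*8.5-.5).round(0).tolist()
cc,ss=np.cos(x[2]),np.sin(x[2])
print(pc([[x[0]+cc*a-ss*b,x[1]+ss*a+cc*b,110] for a,b in((-50,18),(50,18),(50,-18),(-50,-18))]))
```

```text
S [550.5 100.9] 67.5 [[0.1, 0.0], [-0.1, 0.2], [0.4, -0.1], [-0.4, -0.1]]
T [548.4  95. ] 71.5 [[1.3, 0.8], [-0.6, -0.3], [-0.7, -0.4]]
B [550.1  98.1] 69.3 [[-0.7, 0.6], [-1.0, 0.1], [-0.1, 0.5], [-1.1, -0.2], [0.8, -0.2], [-1.5, -0.2], [-1.9, -0.5]]
21.74653693666899 2.2882591321489847
[547.17977695 101.98095595  90.        ] [549.12936867  98.9930839   90.        ]
([[254.0, 247.0], [554.0, 211.0], [578.0, 297.0], [275.0, 334.0]], [[364.0, 353.0], [135.0, 268.0], [167.0, 186.0], [395.0, 270.0]])
```

The cover stands flat on the bench with its rib up. I estimate the filter centre at (549.5, 98), 21.7 mm past the unit's middle, which is inside the stated 8–26 mm. Next is the filter.

Run:
```python
from h import *
delta([549.5,98,330],down(68.4))
```

```text
d [ 260.6 -110.3   28.8] w [-0.0035  0.0011 -0.0436] rows 5.7
```

arm_command([
  {"jaw": 0.35,"dx": 261,"dy": -110,"dz": 0,"wx": -0.008,"wy": 0,"wz": -0.0436},
  {"jaw": 0.35,"dx": 261,"dy": -110,"dz": 0,"wx": -0.008,"wy": 0,"wz": -0.0436},
  {"jaw": 0.35,"dx": 261,"dy": -110,"dz": 0,"wx": -0.008,"wy": 0,"wz": -0.0436},
  {"jaw": 0.35,"dx": 261,"dy": -110,"dz": 10,"wx": -0.0035,"wy": 0.001,"wz": -0.0436},
  {"jaw": 0.35,"dx": 261,"dy": -110,"dz": 20,"wx": -0.0035,"wy": 0.001,"wz": -0.0436},
  {"jaw": 0.35,"dx": 261,"dy": -110,"dz": 29,"wx": -0.0035,"wy": 0.001,"wz": -0.0436},
  {"jaw": 0.35,"dx": 261,"dy": -110,"dz": 29,"wx": -0.0035,"wy": 0.001,"wz": -0.0436},
  {"jaw": 0.35,"dx": 261,"dy": -110,"dz": 29,"wx": -0.0035,"wy": 0.001,"wz": -0.0436},
  {"jaw": 0.35,"dx": 261,"dy": -110,"dz": 29,"wx": -0.0035,"wy": 0.001,"wz": -0.0436},
], squeeze=40)

```text
time: 21.25
tool_pos: [550.3, 97.2, 330.2]
tcp_rot: [179.9, 0.1, 68.4]
ft_force: [-0.3, -0.4, 0.2]
finger_gap: 55.5
```

Run:
```python
from h import *
print(sense()["tool_pos"],sense()["tcp_rot"],sense()["ft_force"],sense()["finger_gap"])
delta([549.5,98,252],down(68.4))
s=snapshot("scene");a=s["pixels"][:,:,::-1];cv2.imwrite("pics/s18.png",cv2.resize(a[120:190,310:400],None,fx=8,fy=8,interpolation=3))
```

```text
[550.29962556  97.20085019 330.22933437] [1.79940828e+02 7.89315006e-02 6.83697354e+01] [-0.31844058 -0.4422024   0.17778345] 55.51565529293904
d [ 0.6 -1.1 78.2] w [ 0.001   0.0014 -0.0005] rows 1.6
```

View pics/s18.png

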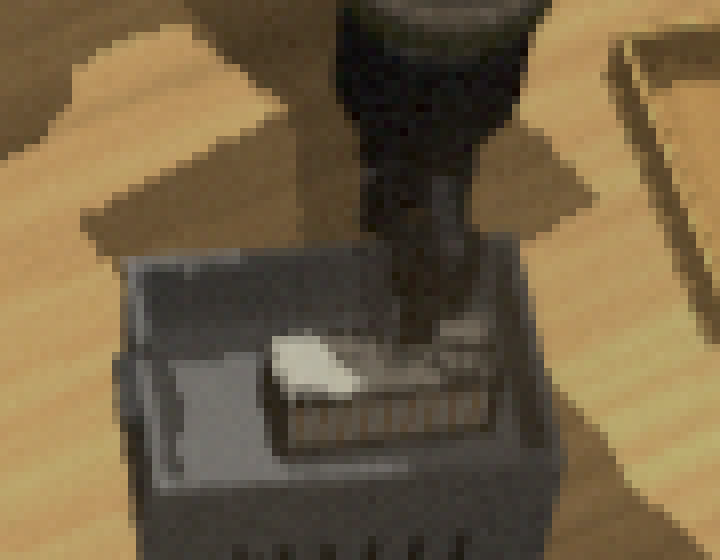

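arm_command([
  {"jaw": 0.35,"dx": 0,"dy": -1,"dz": 35,"wx": 0,"wy": 0,"wz": 0},
  {"jaw": 0.35,"dx": 0,"dy": -1,"dz": 50,"wx": 0,"wy": 0,"wz": 0},
  {"jaw": 0.35,"dx": 0,"dy": -1,"dz": 55,"wx": 0,"wy": 0,"wz": 0},
  {"jaw": 0.35,"dx": 0,"dy": -1,"dz": 55,"wx": 0,"wy": 0,"wz": 0},
])

```text
time: 21.7
tool_pos: [549.4, 97.6, 275.4]
tcp_rot: [180.0, 0.1, 68.3]
ft_force: [-0.0, 0.5, -0.5]
finger_gap: 55.5
```

Fingertips are at z≈102, below the filter top (110), with no contact, so they straddle it. I'll go deeper and close.

arm_command([
  {"jaw": 0.35,"dx": 0,"dy": 0,"dz": 12,"wx": 0,"wy": 0,"wz": 0},
  {"jaw": 0.35,"dx": 0,"dy": 0,"dz": 22,"wx": 0,"wy": 0,"wz": 0},
  {"jaw": 0.35,"dx": 0,"dy": 0,"dz": 22,"wx": 0,"wy": 0,"wz": 0},
  {"jaw": 0.5,"dx": 0,"dy": 0,"dz": 22,"wx": 0,"wy": 0,"wz": 0},
  {"jaw": 0.6,"dx": 0,"dy": 0,"dz": 22,"wx": 0,"wy": 0,"wz": 0},
  {"jaw": 0.8,"dx": 0,"dy": 0,"dz": 22,"wx": 0,"wy": 0,"wz": 0},
  {"jaw": 0.8,"dx": 0,"dy": 0,"dz": 22,"wx": 0,"wy": 0,"wz": 0},
  {"jaw": 0.8,"dx": 0,"dy": 0,"dz": 22,"wx": 0,"wy": 0,"wz": 0},
])

```text
time: 22.5
tool_pos: [549.8, 98.3, 254.5]
tcp_rot: [179.8, -0.0, 68.4]
ft_force: [0.4, 0.3, 0.8]
finger_gap: 35.3
```

arm_command([
  {"jaw": 0.8,"dx": 0,"dy": 0,"dz": -5,"wx": 0,"wy": 0,"wz": 0},
  {"jaw": 0.8,"dx": 0,"dy": 0,"dz": -20,"wx": 0,"wy": 0,"wz": 0},
  {"jaw": 0.8,"dx": 0,"dy": 0,"dz": -50,"wx": 0,"wy": 0,"wz": 0},
  {"jaw": 0.8,"dx": 0,"dy": 0,"dz": -85,"wx": 0,"wy": 0,"wz": 0},
  {"jaw": 0.8,"dx": 0,"dy": 0,"dz": -110,"wx": 0,"wy": 0,"wz": 0},
  {"jaw": 0.8,"dx": 0,"dy": 0,"dz": -110,"wx": 0,"wy": 0,"wz": 0},
], squeeze=50)

```text
time: 23.1
tool_pos: [550.8, 98.5, 370.6]
tcp_rot: [179.4, -0.2, 68.4]
ft_force: [0.5, -0.1, -0.1]
finger_gap: 35.0
```

Run:
```python
from h import *
print(sense()["tool_pos"],sense()["tcp_rot"],sense()["ft_force"],sense()["finger_gap"])
s=snapshot("scene");a=s["pixels"][:,:,::-1];cv2.imwrite("pics/s19.png",cv2.resize(a[70:200,310:460],None,fx=5,fy=4.6,interpolation=3))
cv2.imwrite("pics/s19t.png",cv2.resize(a[115:165,380:435],None,fx=11,fy=11,interpolation=3))
print([(np.round(d["pixel"],1),d["score"]) for d in pinpoint("scene","tray_in")])
s=snapshot("top");a=s["pixels"][:,:,::-1];cv2.imwrite("pics/t19t.png",cv2.resize(a[195:275,160:225],None,fx=7.5,fy=7.5,interpolation=3))
print([(np.round(d["pixel"],1),d["score"]) for d in pinpoint("top","tray_in")])
```

```text
[550.81908992  98.50480034 370.609593  ] [179.39448741  -0.22244699  68.39762578] [ 0.46552703 -0.11028214 -0.10280399] 35.01782722209438
[(array([405. , 139.9]), 0.57)]
[(array([189.5, 235.2]), 0.56), (array([403.3, 239.2]), 0.39)]
```

View pics/s19.png

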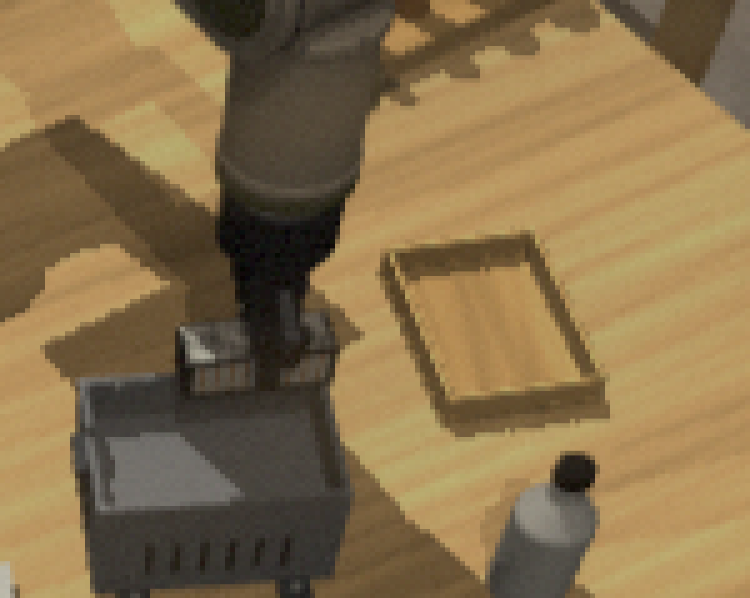

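View pics/s19t.png

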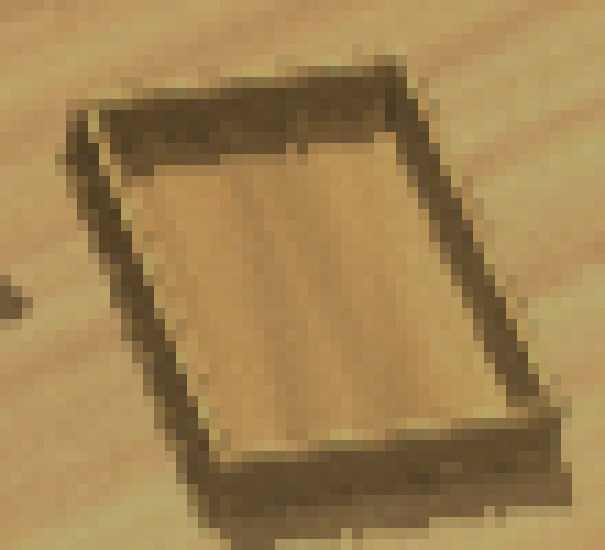

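View pics/t19t.png

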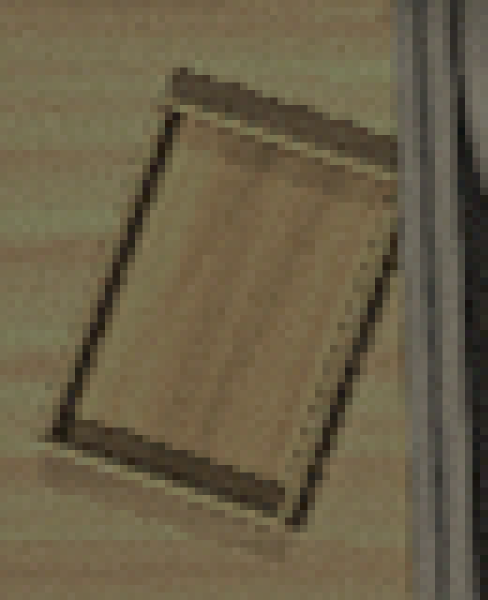

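Run:
```python
from fit import *
so=[(S,l,un(p,11,(380,115))) for l,p in [((-90,-65,35),(72,112)),((-90,65,35),(402,60)),((90,65,35),(560,410)),((90,-65,35),(212,470))]]
to=[(T,l,un(p,7,(160,195))) for l,p in [((90,65,35),(155,100)),((90,-65,35),(392,172)),((-90,65,35),(45,408)),((-90,-65,35),(278,488))]]
for o in(so,to,so+to):
    x,r=fit(o,[480,385,-.3]);print(x[:2].round(1),np.degrees(x[2]).round(1),r.round(1).tolist())
from h import delta,down
delta([484,384,360],down(162))
```

```text
[489.3 383.8] -18.3 [[-0.4, -0.8], [-0.2, -0.4], [0.4, 0.8], [0.1, 0.3]]
[485.4 379.6] -18.3 [[0.6, -1.8], [0.2, -1.2], [-0.7, 1.5], [-0.1, 1.3]]
[487.3 381.6] -18.2 [[-1.1, -0.9], [-0.9, -0.6], [-0.4, 0.7], [-0.7, 0.1], [0.1, -2.3], [-0.3, -1.7], [-1.2, 1.0], [-0.7, 0.8]]
d [ 241.7 -165.6    2.7] w [-3.0000e-04  1.4000e-03 -1.6337e+00] rows 10.9
```

Run:
```python
from h import *
delta([487,382,340],down(161.8))
```

```text
d [ 240.9 -162.1   22.7] w [-3.0000e-04  1.4000e-03 -1.6302e+00] rows 10.9
```

arm_command([
  {"jaw": 0.8,"dx": 20,"dy": -14,"dz": 2,"wx": 0,"wy": 0.001,"wz": -0.1},
  {"jaw": 0.8,"dx": 45,"dy": -30,"dz": 4,"wx": 0,"wy": 0.001,"wz": -0.24},
  {"jaw": 0.8,"dx": 70,"dy": -47,"dz": 7,"wx": 0,"wy": 0.001,"wz": -0.38},
  {"jaw": 0.8,"dx": 95,"dy": -64,"dz": 9,"wx": 0,"wy": 0.001,"wz": -0.52},
  {"jaw": 0.8,"dx": 120,"dy": -81,"dz": 11,"wx": 0,"wy": 0.001,"wz": -0.66},
  {"jaw": 0.8,"dx": 145,"dy": -98,"dz": 14,"wx": 0,"wy": 0.001,"wz": -0.8},
  {"jaw": 0.8,"dx": 170,"dy": -114,"dz": 16,"wx": 0,"wy": 0.001,"wz": -0.94},
  {"jaw": 0.8,"dx": 190,"dy": -128,"dz": 18,"wx": 0,"wy": 0.001,"wz": -1.08},
  {"jaw": 0.8,"dx": 210,"dy": -141,"dz": 20,"wx": 0,"wy": 0.001,"wz": -1.22},
  {"jaw": 0.8,"dx": 228,"dy": -153,"dz": 21,"wx": 0,"wy": 0.001,"wz": -1.36},
  {"jaw": 0.8,"dx": 238,"dy": -160,"dz": 23,"wx": 0,"wy": 0.001,"wz": -1.5},
  {"jaw": 0.8,"dx": 241,"dy": -162,"dz": 23,"wx": 0,"wy": 0.001,"wz": -1.62},
])

```text
time: 24.5
tool_pos: [486.4, 383.1, 338.1]
tcp_rot: [-179.9, -0.1, 161.6]
ft_force: [-0.3, -1.0, -1.4]
finger_gap: 35.4
```

Run:
```python
from h import *
print(sense()["tool_pos"],sense()["tcp_rot"],sense()["ft_force"],sense()["finger_gap"])
delta([487,382,230],down(161.8))
s=snapshot("scene");a=s["pixels"][:,:,::-1];cv2.imwrite("pics/s20.png",cv2.resize(a[50:180,350:470],None,fx=5,fy=4.6,interpolation=3))
```

```text
[486.3794353  383.12289464 338.13243267] [-1.79850800e+02 -6.45918838e-02  1.61630772e+02] [-0.34910446 -1.00020496 -1.38012439] 35.44253947076363
d [ -1.1  -0.6 108.1] w [-0.0026 -0.0011 -0.003 ] rows 2.2
```

View pics/s20.png

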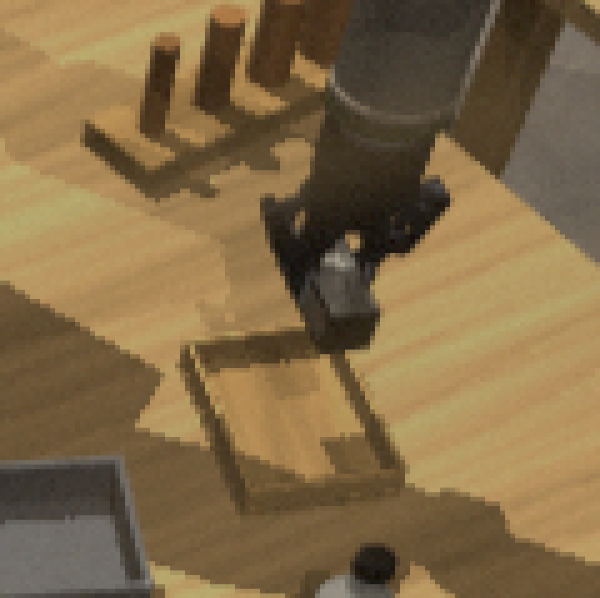

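arm_command([
  {"jaw": 0.8,"dx": 0,"dy": 0,"dz": 35,"wx": -0.0026,"wy": -0.001,"wz": 0},
  {"jaw": 0.8,"dx": -1,"dy": 0,"dz": 80,"wx": -0.0026,"wy": -0.001,"wz": 0},
  {"jaw": 0.8,"dx": -1,"dy": 0,"dz": 115,"wx": -0.0026,"wy": -0.001,"wz": 0},
  {"jaw": 0.8,"dx": -1,"dy": 0,"dz": 132,"wx": -0.0026,"wy": -0.001,"wz": 0},
  {"jaw": 0.8,"dx": -1,"dy": 0,"dz": 139,"wx": -0.0026,"wy": -0.001,"wz": 0},
  {"jaw": 0.8,"dx": -1,"dy": 0,"dz": 142,"wx": -0.0026,"wy": -0.001,"wz": 0},
  {"jaw": 0.8,"dx": -1,"dy": 0,"dz": 142,"wx": -0.0026,"wy": -0.001,"wz": 0},
])

```text
time: 25.25
tool_pos: [489.5, 382.1, 200.2]
tcp_rot: [179.7, 0.2, 161.2]
ft_force: [-0.2, -0.4, -1.0]
finger_gap: 35.1
```

arm_command([
  {"jaw": 0.8,"dx": 0,"dy": 0,"dz": 2,"wx": 0,"wy": 0,"wz": 0},
  {"jaw": 0.8,"dx": 0,"dy": 0,"dz": 4,"wx": 0,"wy": 0,"wz": 0},
  {"jaw": 0.8,"dx": 0,"dy": 0,"dz": 4,"wx": 0,"wy": 0,"wz": 0},
])

```text
time: 25.55
tool_pos: [489.0, 381.9, 195.3]
tcp_rot: [179.8, 0.2, 161.2]
ft_force: [-0.1, -0.0, -1.2]
finger_gap: 35.5
```

arm_command([
  {"jaw": 0.8,"dx": 0,"dy": 0,"dz": 2,"wx": 0,"wy": 0,"wz": 0},
  {"jaw": 0.8,"dx": 0,"dy": 0,"dz": 3.5,"wx": 0,"wy": 0,"wz": 0},
  {"jaw": 0.8,"dx": 0,"dy": 0,"dz": 4.5,"wx": 0,"wy": 0,"wz": 0},
  {"jaw": 0.8,"dx": 0,"dy": 0,"dz": 4.5,"wx": 0,"wy": 0,"wz": 0},
])

```text
time: 25.95
tool_pos: [488.8, 381.7, 190.6]
tcp_rot: [179.8, 0.2, 161.2]
ft_force: [-1.5, -2.3, 4.7]
finger_gap: 35.1
```

Contact with the tray floor at the expected height (190.6). I'll release it.

arm_command([
  {"jaw": 0.5,"dx": 0,"dy": 0,"dz": 0,"wx": 0,"wy": 0,"wz": 0},
  {"jaw": 0.4,"dx": 0,"dy": 0,"dz": 0,"wx": 0,"wy": 0,"wz": 0},
  {"jaw": 0.37,"dx": 0,"dy": 0,"dz": 0,"wx": 0,"wy": 0,"wz": 0},
  {"jaw": 0.37,"dx": 0,"dy": 0,"dz": -20,"wx": 0,"wy": 0,"wz": 0},
  {"jaw": 0.37,"dx": 0,"dy": 0,"dz": -60,"wx": 0,"wy": 0,"wz": 0},
  {"jaw": 0.37,"dx": 0,"dy": 0,"dz": -110,"wx": 0,"wy": 0,"wz": 0},
  {"jaw": 0.37,"dx": 0,"dy": 0,"dz": -160,"wx": 0,"wy": 0,"wz": 0},
  {"jaw": 0.37,"dx": 0,"dy": 0,"dz": -180,"wx": 0,"wy": 0,"wz": 0},
  {"jaw": 0.37,"dx": 0,"dy": 0,"dz": -180,"wx": 0,"wy": 0,"wz": 0},
])

```text
time: 26.85
tool_pos: [489.3, 382.1, 376.0]
tcp_rot: [179.4, 0.5, 161.2]
ft_force: [0.6, -0.2, 0.7]
finger_gap: 54.1
```

Run:
```python
from h import *
print(sense()["tool_pos"],sense()["ft_force"],sense()["finger_gap"])
s=snapshot("scene");a=s["pixels"][:,:,::-1];cv2.imwrite("pics/s21.png",cv2.resize(a[90:300,170:450],None,fx=2.8,fy=2.8,interpolation=3))
s=snapshot("top");a=s["pixels"][:,:,::-1];cv2.imwrite("pics/t21.png",cv2.resize(a[110:310,150:520],None,fx=2.15,fy=2.15,interpolation=3))
```

```text
[489.2676595  382.12631659 376.01951763] [ 0.5583229 -0.2422079  0.7404269] 54.11687211978435
```

View pics/s21.png

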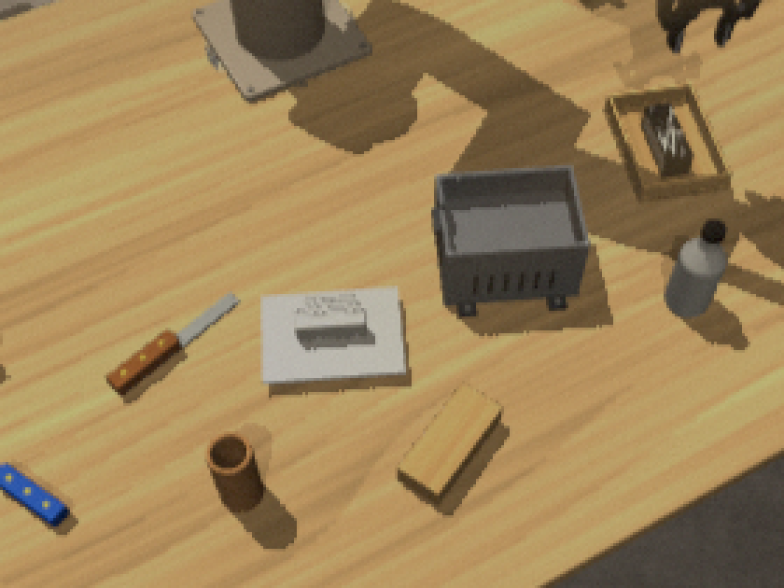

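View pics/t21.png

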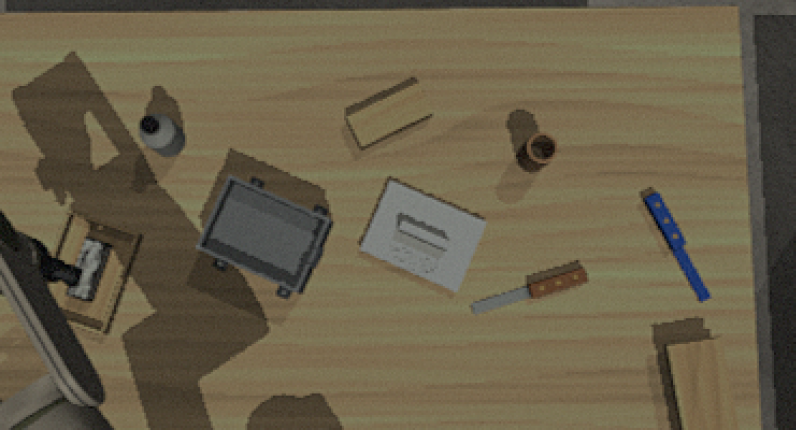

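The final pictures show:
- **Cartridge:** flat in the tray, scene crop (668,140).
- **Cover:** flat on the bench with its rib up, (333,335).
- **Blade:** flat on the bench, (170,345).
- **Glue bottle, offcut and sleeve:** at their original pixels.

I'll hand the job in.

```bash
python3 -c "
from bench import *
print(hand_in())"
```

```text
the job is handed in; nothing more can be done
None
```

The job is done and handed in, at about 27 s of the 72 s allowed. I levered the cover loose with the brown-handled blade and left the blue one alone. I laid the blade back on the bench, set the cover down rib up, and put the filter cartridge in the tray.

**Last checks:** in both final pictures the blade and cover lie flat on the bench and the cartridge lies flat in the tray. The extractor is empty, the gripper is clear of everything, and the glue bottle, offcut and sleeve have not moved.

- **Forces:** the highest wrist force I read was about 8 N, and nothing was dropped.
- **Pop of the cover:** there was no clear force jump. I judged it from the pictures: the edge stayed propped about 12 mm up after I backed the blade off, against the 11 mm expected. The cover then lifted at its own weight (about 2 N).
- **Disagreements:** the two cameras differed by 4–6 mm on the extractor and tray positions, so I used averages. The gripper also read about 1–2 mm narrower than the given handle and rib widths. Neither caused a problem.

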